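# Refit the filter frame of the bench dust extractor

### The arm

A 6-joint arm with a two-finger parallel gripper is mounted at the origin on a cart in front of the work surface, level with it; the furniture and walls round the work are solid. World frame = base frame: x ahead of the robot, y to its left, z up, the work surface at z = 0. Lengths are in m, angles in rad, forces in N, time in s.
With the tool pointing down it reaches from about 0.3 to 0.875 m from the base axis. Payload 6.4 kg.
Tool frame: the origin (TCP) lies midway between the tips of the shut fingers; the grasp point (between the pads) lies ctrl.grip_depth behind it (ctrl.grip_depth is the distance from the TCP to the grasp point, in m); x points along the fingers, y is the direction in which the jaws open and shut, and the axes are right-handed (so a half turn about x gives the same grasp; the last joint's range is limited). The gripper opens to 85 mm and grips with 20 to 120 N. Pads are 22 mm wide; open, the fingers measure 114 mm over their backs; the gripper's body (76 mm by 85 mm) begins 54 mm behind the grasp point. The pads swing forward as they close: fully open they stand 13 mm farther back than shut.
Start: joints at [1.087, 0.181, 1.607, -0, 1.354, -0.206], TCP at [0.158, 0.553, 0.198] pointing down, gripper open.
Joint ranges: [-2.99, 2.99], [-0.89, 2.07], [0.3, 2.58], [-1.14, 4.28], [0, 2.63], [-3.12, 3.12]. Speed limits (rad/s): [2.57, 2.57, 3.01, 3.14, 3.14, 3.14].

### API

Orientations are given as a unit quaternion [w, x, y, z].
In Python, from bench import ctrl gives the robot as it stands.
- The arm moves only by the shell command python3 -m creep 'ROWS'. ROWS is text: rows parted by semicolons, each of 7 numbers parted by spaces: the opening, from 0 (shut) to 1 (fully open), then the shift along the tool's x, y, z in cm, then the turn, a rotation vector about the tool's x, y, z in rad. In form: claw x y z ax ay az; .... A call has 1 to 10 rows; each row shifts and turns the pose as measured when the row begins, along the tool's axes as they then stand; what a row does not reach is not made up. A row lasts 1/8 s, in which the tool goes at most 62.5 mm and 10.7 degrees, less where a joint would pass 70% of its speed; a pose out of reach is approached as far as the arm can. A call with a gripper value outside its range is refused whole. The fingers move at their own pace and stop on an object; the grip force is fixed at half the most. Time passes only in rows, so rows that do not move let the fingers close. It gives the time, the measured TCP pose, the force and the opening at its end, in the units of the state.
- ctrl.get_obs(): the state, without advancing time (a new reading comes with each control period).
- ctrl.camera(name): name is "scene" or "top"; returns (picture, depth): 420x560x3 uint8, blue, green, red; 420x560 float32, m along the optical axis (not along the pixel's ray), 0 where there is no reading.
- ctrl.calibration(name): a dict with "mtx" (3x3 intrinsics, pixels), "distortion" ([k1, k2, p1, p2, k3] as OpenCV has them; the pictures are not rectified), "R" (3x3) and "t" (3): a world point X has camera coordinates R X + t. Camera axes: x right, y down, z forward; pixel columns grow to the right and rows downward; lengths in m; the calibration is good to about 2 mm. A picture is of the moment at which its call begins. calibration takes no time and is no camera call.
- ctrl.hand_in(): hands the job in, once; it reports no verdict.
Trained networks look in the newest picture that a camera, given by its name, has taken for a name from the list of things; names that differ only in an ending like _2 or _b are one class to them, and where a whole thing is asked for, a point or a joint stands for the part that bears it (a point fixed in the world has none). Each returns a list of dicts, best first, with "confidence" (0 to 1); they miss things now and then, are a little off and sometimes report something else, mostly with a low value. They report only what shows in the picture. A call takes as long as a camera call.
- ctrl.find_in(query, camera): "rect" ([left, top, right, bottom] in pixels, round what is visible of it).
The state is a dict: "time_s": time; "q": joint angles; "dq": joint speeds; "joint_efforts": joint torques, N m; "eef_pos": TCP position; "eef_rot": TCP orientation; "wrist_force": force on the tool from outside, world axes, zero at the start; "torque": the same for the moment, N m; "opening": opening from 0.0 (shut) to 1.0 (fully open).
Only numpy, scipy, OpenCV 4.12 (cv2) and the standard library are available. Lean on these libraries where they do the work, as an engineer would, in place of code of your own. Each camera call takes 0.05 s, during which the arm holds its last target.

### The job

Draw the filter frame out of its storage sleeve, lay it on the bench and grip it again by its plain end, for the housing leaves no room for fingers near the tongue. Refit it in the intake housing: hook its tongue under the retaining lip at the far end, then swing the near end down until the frame lies flat on the seat. Then slide the bolt fully home over its near end; leave the other things on the bench where they are.

Things in the scene. Friction and masses are not known exactly. Their poses are not given: they have to be found in the camera images.
- frame_mid (a point): Centre (half-way up) of the loose filter frame: flat aluminium frame with grey mat and mesh, 164 mm long with its tongue, 56 mm wide, 18 mm high, 0.11 to 0.23 kg. +x points along it to the tongue end, z up. Its body (x = -82 to +62 mm) has smooth solid sides, to be gripped across the 56 mm. It starts level in the sleeve, tongue end out, the front 65 to 80 mm (with tongue) visible, underside 4 mm above the bench.
- frame_tongue (a point): Middle of the tip of the frame's tongue, 82 mm ahead of the frame's centre, 3.5 mm above its underside; axes as the frame's. The tongue is 20 mm long, 46 mm wide, 7 mm thick and flush with the underside.
- filter_frame: The same loose filter frame as a whole; origin at the centre of its underside, 9 mm below its centre.
- sleeve_mouth (a point): Middle of the mouth of the fixed dark steel storage sleeve (100 mm long, 70 mm wide, 29 mm high, closed all round but for the mouth), 13 mm above the bench. +x points level out of the mouth: the frame, in by some 85 to 95 mm, is drawn out this way. 3 mm play at each side and above.
- seat (a point): Centre of the seat floor of the fixed grey intake housing (252 x 86 mm), 30 mm above the bench. +x points to the lip (roughly away from the robot), y across, z up. The floor runs from x = -84 (end stop) to +84 mm (back wall). From x = -5 to -84 mm it is 40 mm wide and open at its sides down to 4 mm above the bench: room for fingers. A seated frame's centre is 9 mm above this point, within 3 mm along and across.
- lip (a point): Middle of the retaining lip's free edge, on its underside: 71 mm beyond the seat's centre and 13 mm above the seat floor; axes as the seat's. From here the lip reaches 13 mm on to the back wall; it is 5 mm thick. Side cheeks 63 mm apart and 38 mm high above the floor (flared at the top) run from here back to x = -5 mm of the seat. The tongue goes in with the near end raised 5 to 15 degrees.
- end_stop (a point): Middle of the top of the end stop, at the near end of the seat: 84 mm before the seat's centre, 12 mm above its floor. Axes as the seat's. The near end of the frame must come down on the lip's side of it. On the other side (6 to 72 mm from it) is the bolt's block, 61 mm above the bench, with the knob above.
- bolt_grip (a point): Centre of the upright knob of the sliding bolt at the housing's near end: black, 16 mm along the slide, 14 mm across, 26 mm high, free on all sides; about 73 mm above the bench, the knob's top 12 mm above this point. It moves along the housing's +x.
- bolt (a joint): How far the bolt is pushed towards the frame (m): 0 drawn back, clear of the frame; 0.036 its end stop, fully home (covers about 25 mm of the seated frame, 3 mm above it). It starts at 0 to 0.006, slides against 2 N of friction and stays where left. A frame that is not down blocks it.
- cutter_ring: Bystander: loose metal cutting ring, 68 mm across, 30 mm high, on the bench; origin at the centre of its underside.
- top_cap: Bystander: loose pale round cap, 50 mm across, 22 mm high; origin at the centre of its underside.
- slotted_weight: Bystander: loose black slotted weight, 62 x 62 x 14 mm; origin at the centre of its underside.

How it is judged:
On the way, in this order (a step that is already met when the one before it is completed fails the run):
1. the frame, drawn right out of the sleeve, lies flat on the bench, let go (horizontal distance between frame_mid and sleeve_mouth above 0.08 m and height (world z) of frame_mid below 0.0115 m and angle between frame_mid's own z axis and vertical below 0.1 rad and contact force between the fingers and filter_frame below 0.5 N), for 0.1 s.
2. the frame lies flat on the seat, tongue under the lip, while the bolt is still drawn back (x of frame_mid in the frame of seat between -0.006 and 0.006 m and y of frame_mid in the frame of seat between -0.006 and 0.006 m and z of frame_mid in the frame of seat between 0.004 and 0.0125 m and x of frame_tongue in the frame of seat above 0.075 m and z of frame_tongue in the frame of seat below 0.0085 m and angle between the z axis of frame_mid and the z axis of seat, either way round below 0.035 rad and value of joint bolt below 0.012 m), for 0.2 s.
3. the bolt is slid home over the near end of the frame (x of frame_mid in the frame of seat between -0.006 and 0.006 m and y of frame_mid in the frame of seat between -0.006 and 0.006 m and z of frame_mid in the frame of seat between 0.004 and 0.0125 m and x of frame_tongue in the frame of seat above 0.075 m and z of frame_tongue in the frame of seat below 0.0085 m and angle between the z axis of frame_mid and the z axis of seat, either way round below 0.035 rad and value of joint bolt above 0.029 m), for 0.2 s.
At the end, for the whole second after the job is handed in: The filter frame is at rest flat on the seat floor (within 2 degrees; centre 4 to 12.5 mm above the floor and within 6 mm of the seat's centre along and across), its tongue at least 4 mm under the lip, and the bolt is pushed at least 29 of its 36 mm over the near end (all of step 3 and linear speed of filter_frame below 0.02 m/s); the robot touches nothing.
It fails at once if a bystander (ring, cap or weight) is moved more than 20 mm (distance of any of cutter_ring, top_cap, slotted_weight from where it was at the start of the episode above 0.02 m).
It also fails if it takes over 54 s, if anything falls off the work surface, if the arm or the gripper's body presses on something with over 40 N, if the wrist force passes 120 N, or if a joint passes its speed limit or range.

## Working session

There is one attempt and no reset: what is moved stays moved. The work goes in short steps, Python scripts to look and compute and a shell command to move; the robot and the scene stay as the last step left them, time stands still between calls to the robot, and variables do not carry over. Pictures are saved under pics/ and viewed, and the job is handed in when it is done.

```bash
ls; mkdir -p pics; cat > h.py <<'E'
import numpy as np, cv2
from bench import ctrl
def snap(name,fn):
    im,d=ctrl.camera(name); cv2.imwrite(f'pics/{fn}.png',im); np.save(f'pics/{fn}.npy',d); return im,d
def world(name,uv,z):
    c=ctrl.calibration(name);R=np.array(c['R']);t=np.array(c['t'])
    p=cv2.undistortPoints(np.array(uv,float).reshape(-1,1,2),np.array(c['mtx']),np.array(c['distortion'])).reshape(-1,2)
    r=np.c_[p,np.ones(len(p))]@R   # world directions
    o=-R.T@t
    return np.round(o+r*((np.reshape(z,(-1,))-o[2])/r[:,2])[:,None],4)
def worldd(name,uv,dep):
    c=ctrl.calibration(name);R=np.array(c['R']);t=np.array(c['t'])
    uv=np.array(uv,float).reshape(-1,2)
    p=cv2.undistortPoints(uv.reshape(-1,1,2),np.array(c['mtx']),np.array(c['distortion'])).reshape(-1,2)
    z=np.array([dep[int(round(v)),int(round(u))] for u,v in uv])
    return np.round(((np.c_[p,np.ones(len(p))]*z[:,None])-t)@R,4)
def proj(name,X):
    c=ctrl.calibration(name)
    return cv2.projectPoints(np.array(X,float).reshape(-1,3),cv2.Rodrigues(np.array(c['R']))[0],np.array(c['t']),np.array(c['mtx']),np.array(c['distortion']))[0].reshape(-1,2)
E
python3 - <<'E'
from h import *
for n in('top','scene'):
    snap(n,n+'0')
    c=ctrl.calibration(n);print(n,-np.array(c['R']).T@c['t'],np.round(c['R'],3).tolist(),np.round(c['mtx'],1).tolist())
    for q in('filter_frame','sleeve_mouth','seat','lip','end_stop','bolt_grip','frame_tongue','cutter_ring','top_cap','slotted_weight'):
        print(q,[(np.round(r['rect']).tolist(),round(r['confidence'],2)) for r in ctrl.find_in(q,n)[:2]])
print(ctrl.get_obs(),ctrl.grip_depth)
E
```

```text
pics
top [0.2430905  0.14755289 1.3747786 ] [[-0.014, -1.0, -0.003], [-0.98, 0.014, -0.197], [0.197, 0.001, -0.98]] [[526.3, 0.0, 273.8], [0.0, 526.3, 214.3], [0.0, 0.0, 1.0]]
filter_frame [([209.0, 236.0, 239.0, 257.0], 0.96)]
sleeve_mouth [([171.0, 230.0, 216.0, 269.0], 0.86)]
seat [([312.0, 166.0, 360.0, 265.0], 0.96), ([137.0, 254.0, 165.0, 285.0], 0.22)]
lip [([314.0, 163.0, 364.0, 266.0], 0.9)]
end_stop [([312.0, 165.0, 360.0, 264.0], 0.76)]
bolt_grip [([211.0, 236.0, 239.0, 256.0], 0.48), ([344.0, 233.0, 351.0, 257.0], 0.44)]
frame_tongue [([210.0, 236.0, 237.0, 260.0], 0.78)]
cutter_ring [([270.0, 164.0, 296.0, 188.0], 0.55)]
top_cap [([379.0, 251.0, 401.0, 267.0], 0.75), ([311.0, 164.0, 362.0, 264.0], 0.2)]
slotted_weight [([138.0, 257.0, 167.0, 287.0], 0.92)]
scene [-0.25415547 -0.4901158   0.82169654] [[0.66, -0.751, -0.015], [-0.452, -0.382, -0.806], [0.6, 0.539, -0.592]] [[480.1, 0.0, 276.5], [0.0, 480.1, 209.0], [0.0, 0.0, 1.0]]
filter_frame [([220.0, 216.0, 252.0, 237.0], 0.65)]
sleeve_mouth [([190.0, 200.0, 233.0, 234.0], 0.85), ([220.0, 217.0, 251.0, 237.0], 0.65)]
s
[... 384 characters left out ...]
t [([158.0, 204.0, 187.0, 220.0], 0.64)]
{'time_s': 1.1, 'q': array([ 1.08670685e+00,  1.80827031e-01,  1.60697881e+00, -4.32778623e-05,
        1.35383044e+00, -2.06298466e-01]), 'dq': array([ 0.00018081,  0.00034082,  0.0001992 , -0.00233575, -0.00045787,
       -0.00123121]), 'joint_efforts': array([ 4.06891959e-04, -4.44867253e+01, -3.51668465e+01, -1.02634945e-04,
        9.31826762e-04,  1.36678534e-05]), 'eef_pos': array([0.15768439, 0.55296514, 0.1984835 ]), 'eef_rot': array([ 0.7003063 ,  0.09787563,  0.70028862, -0.09791478]), 'wrist_force': array([ 0.3551358 , -0.19455572,  0.63018988]), 'torque': array([-0.01836663,  0.0013129 , -0.04182538]), 'opening': 1.003581457276485} 0.0187
```

```bash
python3 - <<'E'
import cv2
a=cv2.imread('pics/top0.png')[140:310,120:420];cv2.imwrite('pics/top0c.png',cv2.resize(a,None,fx=2.66,fy=2.66,interpolation=cv2.INTER_CUBIC))
a=cv2.imread('pics/scene0.png')[180:340,140:400];cv2.imwrite('pics/scene0c.png',cv2.resize(a,None,fx=3,fy=3,interpolation=cv2.INTER_CUBIC))
E
```

```text
(no output)
```

View pics/top0c.png

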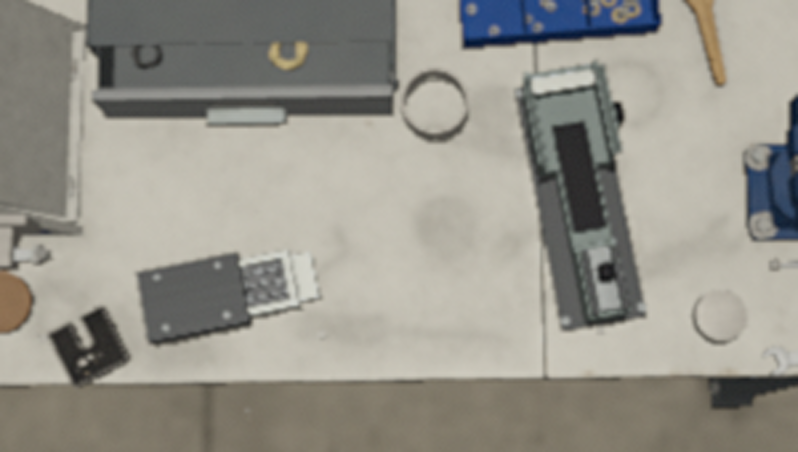

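View pics/scene0c.png

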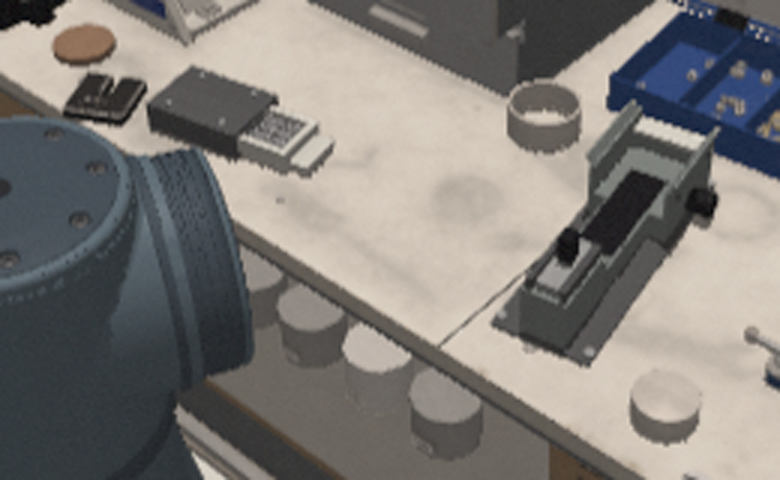

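View pics/scene0.png

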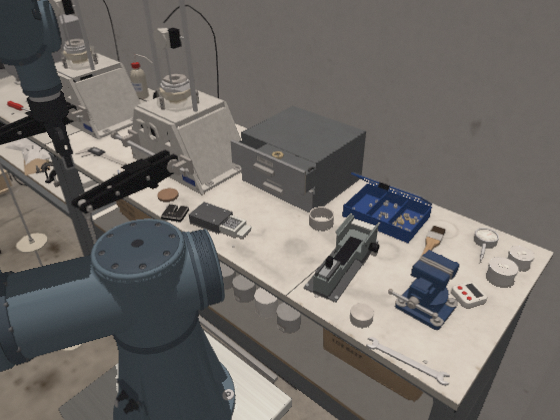

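```bash
python3 - <<'E'
from h import *
d=np.load('pics/top0.npy')
full=lambda L:[(120+u/2.66,140+v/2.66) for u,v in L]
print('sleeve top',world('top',full([(240,253),(252,323),(150,341),(139,271)]),.029))
print('tongue tip',world('top',full([(307,253),(320,300)]),.011))
print('body front',world('top',full([(288,255),(299,308)]),.022))
print('block base',world('top',full([(563,330),(645,316)]),.0))
print('knob',world('top',full([(606,272)]),.085))
v,u=np.mgrid[0:420,0:560]
P=worldd('top',np.c_[u.ravel(),v.ravel()],d).reshape(420,560,3);np.save('pics/P0.npy',P)
def rect(m,n):
    q=P[m][:,:2].astype(np.float32)*1000
    print(n,len(q),cv2.minAreaRect(q),P[m][:,2].min(),P[m][:,2].max(),q.mean(0))
roi=np.zeros((420,560),bool);roi[225:280,168:243]=1
print(np.round(P[230:272:3,170:244:4,2]*1000).astype(int))
s=roi&(P[...,2]>.024)&(P[...,2]<.035)&(u<216)
rect(s,'sleeve')
print(np.round(P[162:268:4,308:366:3,2]*1000).astype(int))
print(P[225:280,200,2].max())
E
```

```text
sleeve top [[0.4615 0.3137 0.029 ]
 [0.393  0.3015 0.029 ]
 [0.377  0.3995 0.029 ]
 [0.4452 0.4117 0.029 ]]
tongue tip [[0.4634 0.2498 0.011 ]
 [0.4167 0.2371 0.011 ]]
body front [[0.4599 0.2676 0.022 ]
 [0.4077 0.2567 0.022 ]]
block base [[ 0.385  -0.001   0.    ]
 [ 0.3977 -0.0822  0.    ]]
knob [[ 0.4296 -0.0337  0.085 ]]
[[-3 10 -3  2  2 -4 -3  5 -2  4  0 -2 -1 -3  0  2  2  0  2]
 [-2  2 -1 -6 -3 -2 -2  6  0 -5  0  0 -2  3  0 -3 -2 -1 -1]
 [-4  2  1  2  0  1 -2  0 27 30 -1  1 23 23 24 12 12 -2 -2]
 [-4  0 -1  1 25 33 26 28 30 33 20 18 11 11 19  9 15  1  0]
 [ 3 32 31 34 25 28 30 28 28 27 13 17 11 12 15 18 13  4 -2]
 [-4 26 22 32 28 31 29 29 30 30 26 17 19 13 14 17 15  6 -3]
 [ 2 31 28 33 29 32 25 32 30 29 23 18 10 22 13 19  9 12 -3]
 [-4 34 27 30 24 28 26 35 32 31 32 17 17 17 17 21 12 12 -6]
 [-2 28 32 29 33 25 30 28 25 29 28 13 15 22 22 26  0 -3  0]
 [-3 33 30 27 26 30 28 28 32 32 28 16 18  2  2  2  0  2  6]
 [ 0 27 26 27 28 32 28 25 26 36 26 -2 -3  2 -2 -4  4 -3 -3]
 [-1 30 31 29 32 23 32 29 23 10 -3  0  0  0 -2  1 -6  4 -2]
 [ 1 -1 33 30 26 16  0  4  2 -1 -4 -1 -3 -2  4 -7 -2 
[... 1225 characters left out ...]
 [ 3  2 -2  2  6  2  8  4 11 30 27 30 28 33  5  7 -4  0  2 -1]
 [ 2 -1  1  1  4  1  3  5  6 30 32 30 30 34 42  0  3 -6 -1  1]
 [ 0  0 -4 -1 -1 -4 -1  7 -2 33 57 61 59 60 64  8  2 -1  4  1]
 [-1 -4  5 -2  0 -6  8  4  1 21 56 59 59 57 59  2 11  2  1  0]
 [ 3 -1 -3 -6  4 -1  5  2  8 -1 48 62 68 81 83 61  5  4  4  1]
 [ 5 -2 -5 -2  1 -5  0 11 -2  5 48 68 57 58 60 59  4  3 -3  1]
 [-3 -1  0 -2  0 -2 -2  3  7  2 31 63 58 66 58 58  3  9 -1  2]
 [-2  3  0 -5 -2 -2 -8  4  0  3 16 55 49 58 58 59  6  6 -4 -4]
 [ 0 -2 -2  4  0  0  0  3  5  8  2 48 59 46 53 32  4  2  3 -3]
 [ 4 -2  2 -4 -2  5 -1  5  8  4  1  4  2  2 -2  1  0  2 -6  0]
 [-3  2 -2 -2 -2 -5 -1 -4  0 -4  1  1  5  2 -4  1  0 -2  5  1]]
0.0349
```

```bash
python3 - <<'E'
import cv2
i=cv2.imread('pics/top0.png')
cv2.imwrite('pics/top0s.png',cv2.resize(i[225:275,165:245],None,fx=10,fy=10,interpolation=cv2.INTER_CUBIC))
cv2.imwrite('pics/top0h.png',cv2.resize(i[160:270,300:370],None,fx=5.4,fy=5.4,interpolation=cv2.INTER_CUBIC))
E
```

```text
(no output)
```

View pics/top0s.png

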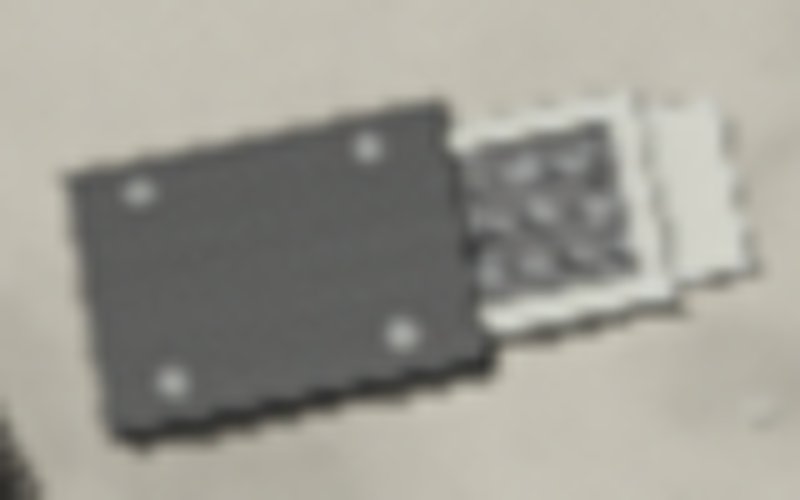

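View pics/top0h.png

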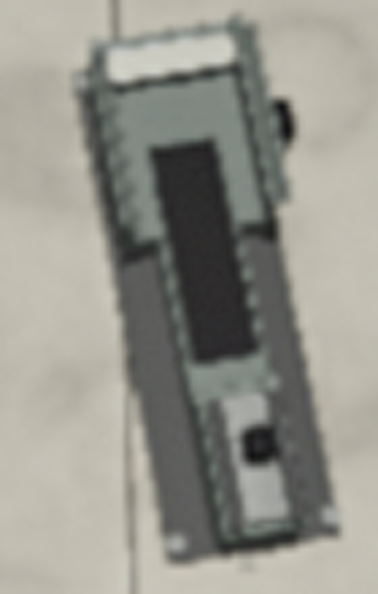

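```bash
python3 - <<'E'
from h import *
S=lambda L:[(165+(u+.5)/10-.5,225+(v+.5)/10-.5) for u,v in L]
H=lambda L:[(300+(u+.5)/5.4-.5,160+(v+.5)/5.4-.5) for u,v in L]
A=world('top',S([(445,103),(68,177),(108,430),(490,358)]),.029);print(A)
print('yaws',[np.degrees(np.arctan2(*(b-a)[:2][::-1])) for a,b in[(A[1],A[0]),(A[2],A[3])]], 'mouth',(A[0]+A[3])/2,'rear',(A[1]+A[2])/2)
F=world('top',S([(635,95),(683,308)]),.022);T=world('top',S([(722,103),(755,270)]),.011);print(F,F.mean(0),T,T.mean(0))
L=world('top',H([(107,45),(235,35),(240,75),(110,85)]),.048);print('lip',L)
e=world('top',H([(120,260),(165,558),(280,240),(340,533)]),.004);print('base',e,[np.degrees(np.arctan2(*(b-a)[:2][::-1])) for a,b in[(e[1],e[0]),(e[3],e[2])]])
s=world('top',H([(150,150),(215,140),(258,355),(193,362)]),.03);print('slot',s)
k=world('top',H([(261,445)]),.085);print('knob',k)
b=world('top',H([(222,545),(297,533)]),.061);print('block near',b, np.degrees(np.arctan2(*(b[1]-b[0])[:2][::-1])))
print('fits? bystanders')
P=np.load('pics/P0.npy')
E
```

```text
[[0.4622 0.3168 0.029 ]
 [0.4442 0.414  0.029 ]
 [0.3787 0.4022 0.029 ]
 [0.3958 0.3045 0.029 ]]
yaws [np.float64(-79.5085229876684), np.float64(-80.07233194997363)] mouth [0.429   0.31065 0.029  ] rear [0.41145 0.4081  0.029  ]
[[0.4647 0.2682 0.022 ]
 [0.4089 0.2556 0.022 ]] [0.4368 0.2619 0.022 ] [[0.4641 0.2463 0.011 ]
 [0.4199 0.2377 0.011 ]] [0.442 0.242 0.011]
lip [[ 0.6323  0.0273  0.048 ]
 [ 0.6364 -0.0349  0.048 ]
 [ 0.6163 -0.0365  0.048 ]
 [ 0.6122  0.0265  0.048 ]]
base [[ 0.535   0.0203  0.004 ]
 [ 0.3876  0.0033  0.004 ]
 [ 0.544  -0.059   0.004 ]
 [ 0.3985 -0.0818  0.004 ]] [np.float64(6.578993850240973), np.float64(8.905883705908897)]
slot [[ 0.5841  0.0064  0.03  ]
 [ 0.5887 -0.0255  0.03  ]
 [ 0.4819 -0.0421  0.03  ]
 [ 0.4789 -0.0107  0.03  ]]
knob [[ 0.4303 -0.034   0.085 ]]
block near [[ 0.3873 -0.0174  0.061 ]
 [ 0.3923 -0.0523  0.061 ]] -81.84691498381429
fits? bystanders
```

```bash
python3 - <<'E'
import cv2
i=cv2.imread('pics/scene0.png')
cv2.imwrite('pics/s0s.png',cv2.resize(i[195:245,185:265],None,fx=10,fy=10,interpolation=cv2.INTER_CUBIC))
cv2.imwrite('pics/s0h.png',cv2.resize(i[210:305,300:385],None,fx=6.3,fy=6.3,interpolation=cv2.INTER_CUBIC))
E
```

```text
(no output)
```

View pics/s0s.png

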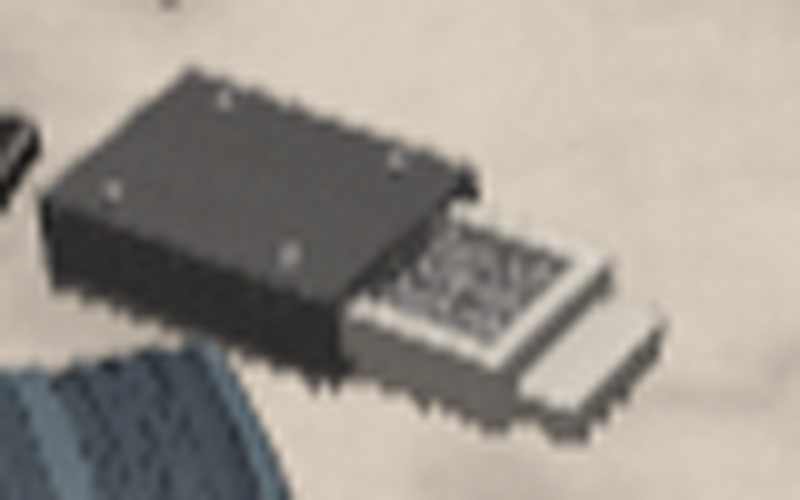

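View pics/s0h.png

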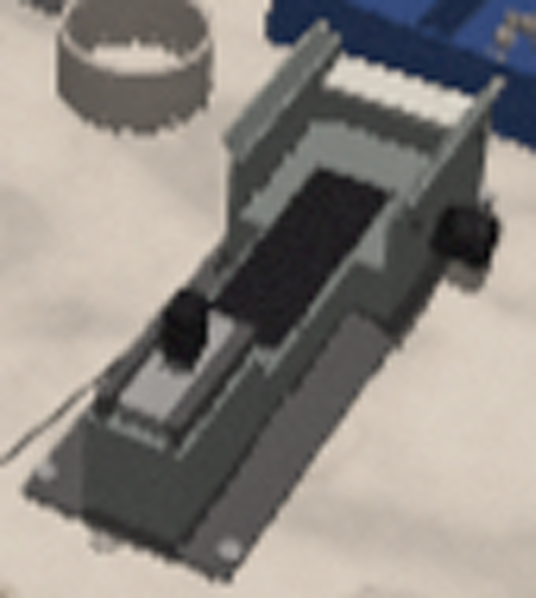

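```bash
cat > fit.py <<'E'
from h import *
from scipy.optimize import least_squares
H=lambda L:[(300+(u+.5)/5.4-.5,160+(v+.5)/5.4-.5) for u,v in L]
G=lambda L:[(300+(u+.5)/6.3-.5,210+(v+.5)/6.3-.5) for u,v in L]
S=lambda L:[(165+(u+.5)/10-.5,225+(v+.5)/10-.5) for u,v in L]
Q=lambda L:[(185+(u+.5)/10-.5,195+(v+.5)/10-.5) for u,v in L]
def obj(M,p):
    c,s=np.cos(p[2]),np.sin(p[2]);M=np.array(M,float)
    return np.c_[p[0]+c*M[:,0]-s*M[:,1],p[1]+s*M[:,0]+c*M[:,1],M[:,2]]
def fit(views,p0,nm):
    def res(p,vs): return np.concatenate([(proj(n,obj(np.array(M)/1000,p))-np.array(o)).ravel() for n,M,o in vs])
    for vs in [[v] for v in views]+[views]:
        r=least_squares(res,p0,args=(vs,),loss='soft_l1',x_scale=[.01,.01,.1])
        print(nm,[v[0] for v in vs],np.round(r.x[:2],4),'yaw',round(np.degrees(r.x[2]),2),'res',np.round(r.fun,1))
if __name__=='__main__':
    sl=[(0,35,29),(-100,35,29),(-100,-35,29),(0,-35,29)]  # y left of +x
    # +x points to -Y world; left(+y) is +X world (far)
    fit([('top',sl,S([(447,103),(66,177),(106,432),(490,360)])),
         ('scene',sl,Q([(478,172),(190,68),(42,203),(335,305)]))],[.429,.311,-1.39],'sleeve')
    fr=[(62,28,22),(62,-28,22),(82,23,11),(82,-23,11)]
    fit([('top',fr,S([(635,95),(683,308),(722,103),(755,270)])),
         ('scene',fr,Q([(608,255),(495,368),(662,322),(577,410)]))],[.42,.32,-1.39],'frame')
    t=[(71,31.5,48),(71,-31.5,48),(-156,22,61),(-156,-22,61),(-2,0,87)]
    hs=[(71,31.5,48),(71,-31.5,48)]
    fit([('top',hs+[(-156,18,61),(-156,-18,61)],H([(110,85),(240,75),(222,545),(297,533)])),
         ('scene',hs,G([(322,90),(465,124)]))],[.544,-.015,.148],'house')
E
python3 fit.py
python3 - <<'E'
from fit import *
# scene: individual points
print('lip',world('scene',G([(322,90),(465,124)]),.048))
print('slot',world('scene',G([(320,170),(388,190),(262,347),(210,305)]),.03))
print('knob',world('scene',G([(186,300)]),.085))
print('knob base',world('scene',G([(183,362)]),.064))
print('base',world('scene',G([(25,488),(225,575)]),.004))
E
```

```text
sleeve ['top'] [0.4288 0.3103] yaw -79.9 res [-0.1 -0.4 -0.1 -0.6  0.   0.6  0.2  0.4]
sleeve ['scene'] [0.4271 0.3095] yaw -78.24 res [ 0.3 -0.2  0.   0.3 -0.4 -0.3  0.1  0.2]
sleeve ['top', 'scene'] [0.4282 0.3103] yaw -79.3 res [-0.2 -0.1 -0.2  0.1  0.2  1.2  0.3  0.6  0.6 -0.4  0.7 -0.3 -0.1 -1.
 -0.1 -0.2]
frame ['top'] [0.424  0.3223] yaw -77.61 res [ 0.2  0.  -0.  -0.4 -0.3  0.   0.2  0.3]
frame ['scene'] [0.4218 0.3237] yaw -77.37 res [ 0.  -0.   0.2  0.1  0.1 -0.4 -0.4  0.3]
frame ['top', 'scene'] [0.423 0.323] yaw -77.52 res [-0.1  0.4 -0.3 -0.1 -0.6  0.4 -0.1  0.6  0.5 -0.1  0.7  0.   0.6 -0.5
  0.1  0.2]
house ['top'] [ 0.5443 -0.0144] yaw 7.46 res [ 0.2  0.6 -0.1 -0.9 -0.2 -0.   0.1  0.2]
house ['scene'] [ 0.5469 -0.0261] yaw 17.53 res [-0.6 -0.3  0.5  0.2]
house ['top', 'scene'] [ 0.5442 -0.0142] yaw 7.59 res [ 0.1  0.7 -0.2 -0.9 -0.1  0.   0.2  0.1  0.3 -1.4 -0.1  1.4]
lip [[ 0.6051  0.0236  0.048 ]
 [ 0.624  -0.0332  0.048 ]]
slot [[ 0.5806  0.0062  0.03  ]
 [ 0.5878 -0.0218  0.03  ]
 [ 0.4786 -0.0368  0.03  ]
 [ 0.4851 -0.0078  0.03  ]]
knob [[ 0.4303 -0.0331  0.085 ]]
knob base [[ 0.4221 -0.0391  0.064 ]]
base [[ 0.3823  0.0009  0.004 ]
 [ 0.3954 -0.0811  0.004 ]]
```

```bash
cat >> h.py <<'E'
from scipy.spatial.transform import Rotation as Ro
def tool():
    o=ctrl.get_obs();w,x,y,z=o['eef_rot'];return o,np.array(o['eef_pos']),Ro.from_quat([x,y,z,w])
def Rt(a,pitch=0):
    """tool down, y axis at world yaw a(deg); pitch(deg): rotate about tool y"""
    a=np.radians(a);y=np.array([np.cos(a),np.sin(a),0]);x=np.array([0,0,-1.]);
    R=Ro.from_matrix(np.c_[x,y,np.cross(x,y)])
    return R*Ro.from_euler('y',pitch,degrees=True)
def delta(p,R):
    o,p0,R0=tool()
    print('now',np.round(p0,4),'open',round(o['opening'],3),'F',np.round(o['wrist_force'],1),'t',round(o['time_s'],2))
    d=R0.inv().apply(np.array(p)-p0)*100
    print('shift cm (tool axes)',np.round(d,2),'rotvec',np.round((R0.inv()*R).as_rotvec(),3))
    print('shift cm in target axes',np.round(R.inv().apply(np.array(p)-p0)*100,2))
E
python3 - <<'E'
from h import *
o,p,R=tool();print(R.as_matrix().round(3))
psi=-78.5;fx=np.array([np.cos(np.radians(psi)),np.sin(np.radians(psi)),0])
m=np.array([.4232,.3232,0]);g=m+.040*fx;g[2]=.12;print(g)
delta(g,Rt(psi+90));delta(g,Rt(psi-90))
E
```

```text
[[ 0.     0.274  0.962]
 [-0.     0.962 -0.274]
 [-1.    -0.     0.   ]]
[0.43117472 0.28400301 0.12      ]
now [0.1577 0.553  0.1985] open 1.004 F [ 0.4 -0.2  0.6] t 1.1
shift cm (tool axes) [  7.85 -18.37  33.68] rotvec [1.092 0.    0.   ]
shift cm in target axes [ 7.85 21.44 31.81]
now [0.1577 0.553  0.1985] open 1.004 F [ 0.4 -0.2  0.6] t 1.1
shift cm (tool axes) [  7.85 -18.37  33.68] rotvec [-2.049 -0.     0.   ]
shift cm in target axes [  7.85 -21.44 -31.81]
```

```bash
python3 -m creep '1 0 -2.6 4.8 0 0 0; 1 0 -2.6 4.8 0 0 0; 1 0 -2.6 4.8 0 0 0; 1 0 -2.6 4.8 0 0 0; 1 0 -2.6 4.8 0 0 0; 1 0 -2.6 4.8 0 0 0; 1 0 -2.6 4.8 0 0 0; 1 0 0 0 0.18 0 0; 1 0 0 0 0.18 0 0; 1 0 0 0 0.18 0 0'; python3 - <<'E'
from h import *
delta([.4312,.284,.08],Rt(11.5))
E
```

```text
time_s: 2.35
eef_pos: [0.441, 0.2777, 0.1997]
eef_rot: [0.648, 0.287, 0.646, -0.284]
wrist_force: [0.3, -0.4, 0.1]
opening: 0.997
now [0.441  0.2777 0.1997] open 0.997 F [ 0.3 -0.4  0.1] t 2.35
shift cm (tool axes) [11.97 -0.36 -1.14] rotvec [ 0.539 -0.001 -0.005]
shift cm in target axes [11.97 -0.83 -0.82]
```

```bash
python3 -m creep '1 3.5 0 0 0.18 0 0; 1 3.5 0 0 0.18 0 0; 1 3 0 0 0.18 0 0; 1 2 0 0 0 0 0; 1 0 0 0 0 0 0'; python3 - <<'E'
from h import *
delta([.4312,.284,.08],Rt(11.5))
snap('top','top1');snap('scene','sc1')
i=cv2.imread('pics/top1.png');j=cv2.imread('pics/sc1.png')
a=cv2.resize(i[200:290,160:260],None,fx=4,fy=4,interpolation=cv2.INTER_CUBIC);b=cv2.resize(j[160:250,180:280],None,fx=4,fy=4,interpolation=cv2.INTER_CUBIC)
cv2.imwrite('pics/c1.png',np.hstack([a,b]))
print(proj('top',[tool()[1]]),proj('scene',[tool()[1]]))
E
```

```text
time_s: 2.98
eef_pos: [0.4431, 0.2782, 0.0779]
eef_rot: [0.544, 0.456, 0.541, -0.451]
wrist_force: [-0.3, -0.1, 0.5]
opening: 1.001
now [0.4431 0.2782 0.0779] open 1.001 F [-0.3 -0.1  0.5] t 2.98
shift cm (tool axes) [-0.22 -1.07 -0.78] rotvec [-0.023 -0.002 -0.008]
shift cm in target axes [-0.21 -1.05 -0.81]
[[221.69936482 238.30604122]] [[236.91179933 204.46685462]]
```

View pics/c1.png

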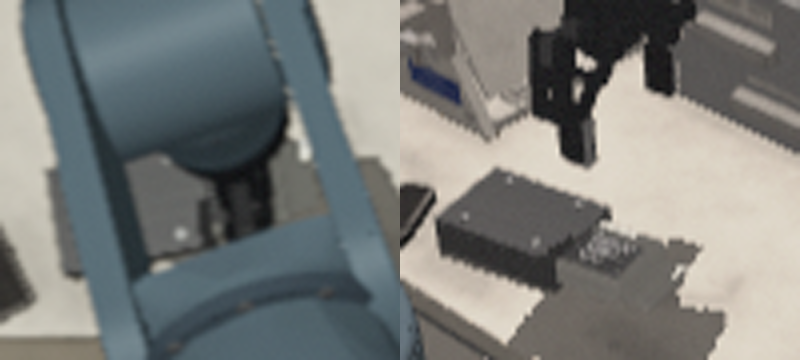

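```bash
python3 - <<'E'
from h import *
o,p,R=tool()
for s in(-1,1):
    for yy in(.0425,.05):
        X=[R.apply([-.013,s*yy,z])+p for z in(-.011,.011)]
        print(s,yy,((proj('scene',X)-[180,160])*4+[400,0]).round())
E
```

```text
-1 0.0425 [[575. 191.]
 [602. 201.]]
-1 0.05 [[568. 197.]
 [596. 207.]]
1 0.0425 [[649. 125.]
 [676. 134.]]
1 0.05 [[655. 120.]
 [682. 129.]]
```

```bash
python3 - <<'E'
from h import *
d=np.load('pics/sc1.npy')
for cx,cy in[(580,155),(575,145),(585,150),(662,88),(662,80),(668,85)]:
    u,v=180+(cx-400)/4,160+cy/4
    print((round(u,1),round(v,1)),worldd('scene',[(u,v)],d))
E
```

```text
(225.0, 198.8) [[0.3902 0.2609 0.1358]]
(223.8, 196.2) [[0.3857 0.2595 0.1464]]
(226.2, 197.5) [[0.3942 0.2605 0.1377]]
(245.5, 182.0) [[0.4836 0.2812 0.1305]]
(245.5, 180.0) [[0.4812 0.2783 0.1391]]
(247.0, 181.2) [[0.4853 0.2771 0.1337]]
```

```bash
python3 - <<'E'
from h import *
o,p,R=tool();print(p,o['time_s'],np.abs(o['dq']).max())
im,d=snap('scene','sc2')
print(tool()[1])
v,u=np.mgrid[150:215:1,200:275:1]
P=worldd('scene',np.c_[u.ravel(),v.ravel()],d)
L=R.inv().apply(P-p)
m=(np.abs(L[:,2])<.03)&(np.abs(L[:,1])<.07)&(L[:,0]>-.2)&(P[:,2]>.04)
for lo in np.arange(-.12,.02,.01):
    k=m&(L[:,0]>=lo)&(L[:,0]<lo+.01)
    if k.any():
        for s in(-1,1):
            q=L[k&(np.sign(L[:,1])==s)]
            if len(q):print(round(lo,2),s,len(q),'y',q[:,1].min().round(3),q[:,1].max().round(3),'z',q[:,2].min().round(3),q[:,2].max().round(3))
cv2.imwrite('pics/c2.png',cv2.resize(im[130:250,180:300],None,fx=5,fy=5,interpolation=cv2.INTER_CUBIC))
E
```

```text
[0.44475066 0.27879016 0.07990821] 3.075 0.016736916635959508
[0.44524305 0.27901284 0.08049443]
-0.12 -1 50 y -0.07 -0.0 z -0.012 0.019
-0.12 1 48 y 0.002 0.065 z -0.009 0.019
-0.11 -1 56 y -0.069 -0.002 z -0.009 0.018
-0.11 1 54 y 0.001 0.069 z -0.01 0.018
-0.1 -1 29 y -0.07 -0.037 z -0.012 0.015
-0.1 1 29 y 0.033 0.067 z -0.006 0.014
-0.09 -1 14 y -0.061 -0.043 z 0.006 0.012
-0.09 1 27 y 0.037 0.061 z -0.008 0.014
-0.08 -1 27 y -0.062 -0.045 z -0.008 0.013
-0.08 1 28 y 0.036 0.051 z -0.011 0.012
-0.07 -1 29 y -0.063 -0.046 z -0.005 0.013
-0.07 1 25 y 0.036 0.053 z -0.011 0.013
-0.06 -1 27 y -0.06 -0.047 z -0.006 0.013
-0.06 1 31 y 0.038 0.053 z -0.01 0.013
-0.05 -1 4 y -0.053 -0.052 z -0.006 0.01
-0.05 1 13 y 0.038 0.045 z -0.012 0.012
```

View pics/c2.png

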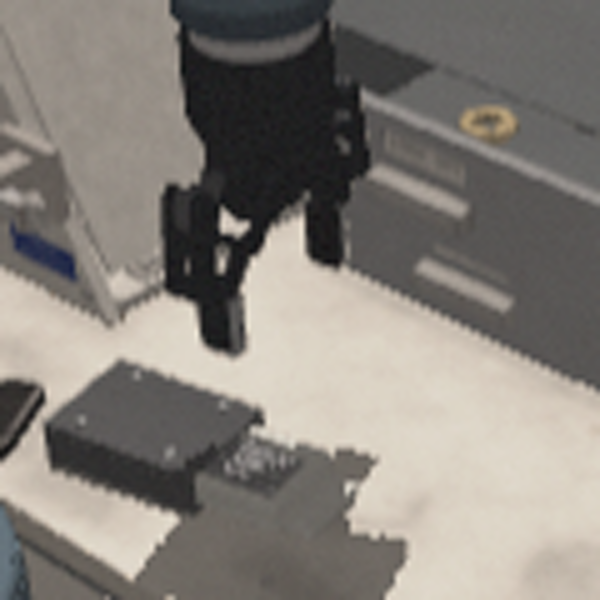

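```bash
python3 - <<'E'
from h import *
delta([.4312,.284,.04],Rt(11.5))
E
python3 -m creep '1 0 -1.3 -0.6 -0.023 0 0; 1 2 0 0 0 0 0; 1 2 0 0 0 0 0; 1 0 0 0 0 0 0'; python3 - <<'E'
from h import *
im,d=snap('scene','sc3')
delta([.4312,.284,.04],Rt(11.5))
cv2.imwrite('pics/c3.png',cv2.resize(im[150:250,180:300],None,fx=6,fy=6,interpolation=cv2.INTER_CUBIC))
E
```

```text
now [0.4452 0.279  0.0805] open 1.003 F [-0.1  0.5  0.6] t 3.12
shift cm (tool axes) [ 4.03 -1.35 -0.73] rotvec [-0.022 -0.003 -0.013]
shift cm in target axes [ 4.05 -1.28 -0.77]
time_s: 3.62
eef_pos: [0.432, 0.285, 0.0441]
eef_rot: [0.552, 0.452, 0.546, -0.439]
wrist_force: [0.2, -0.0, -0.5]
opening: 1.0
now [0.4329 0.2854 0.045 ] open 0.998 F [0.2 0.1 0.7] t 3.67
shift cm (tool axes) [ 0.5 -0.2  0.1] rotvec [ 0.006 -0.005 -0.022]
shift cm in target axes [ 0.5  -0.19  0.1 ]
```

View pics/c3.png

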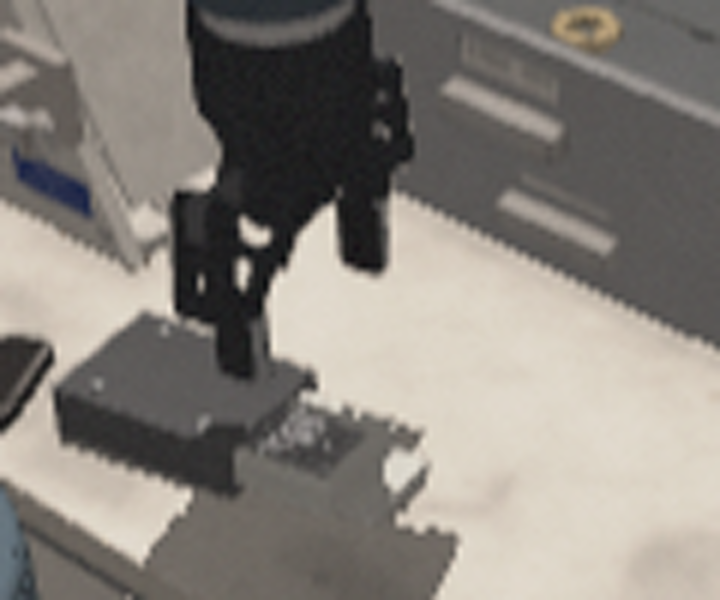

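```bash
python3 -m creep '0.85 2 -0.2 0 0 0 -0.02; 0.85 1.3 0 0 0 0 0; 0.85 0 0 0 0 0 0;0.85 0 0 0 0 0 0'; python3 - <<'E'
from h import *
im,d=snap('scene','sc4')
delta([.4312,.284,.01],Rt(11.5))
o,p,R=tool()
X=[R.apply([-h,-.038,0])+p for h in(0.01,.03,.045)]
print((proj('scene',X)-[180,150])*6)
cv2.imwrite('pics/c4.png',cv2.resize(im[150:250,180:300],None,fx=6,fy=6,interpolation=cv2.INTER_CUBIC))
E
```

```text
time_s: 4.18
eef_pos: [0.434, 0.287, 0.0157]
eef_rot: [0.55, 0.449, 0.549, -0.441]
wrist_force: [-0.4, -0.1, 0.7]
opening: 0.849
now [0.4339 0.2869 0.0157] open 0.85 F [0.4 0.2 0.5] t 4.22
shift cm (tool axes) [ 0.57 -0.33  0.23] rotvec [ 0.008 -0.006 -0.009]
shift cm in target axes [ 0.57 -0.32  0.23]
[[271.80460689 475.13605973]
 [268.24753182 439.83794116]
 [265.53387313 412.9215272 ]]
```

View pics/c4.png

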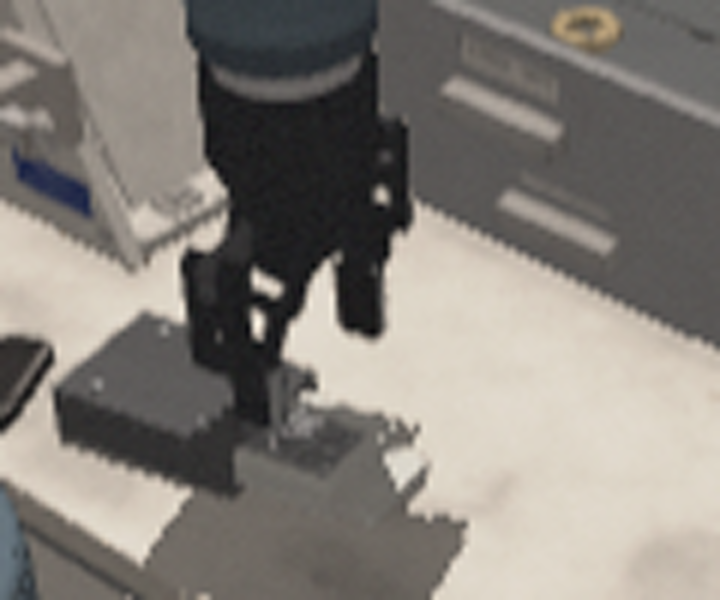

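```bash
python3 -m creep '0.85 0.8 -0.4 0.2 0 0 0; 0.85 0.6 0 0 0 0 0; 0.85 0 0 0 0 0 0'; python3 - <<'E'
from h import *
im,d=snap('scene','sc5')
delta([.4312,.284,.003],Rt(11.5))
o,p,R=tool()
for s in(-1,1):
  X=[R.apply([-h,s*.038,0])+p for h in(0.01,.03,.045)]
  print(((proj('scene',X)-[180,150])*6).round())
cv2.imwrite('pics/c5.png',cv2.resize(im[150:250,180:300],None,fx=6,fy=6,interpolation=cv2.INTER_CUBIC))
im,d=snap('top','tp5')
cv2.imwrite('pics/t5.png',cv2.resize(im[200:290,160:260],None,fx=6,fy=6,interpolation=cv2.INTER_CUBIC))
for s in(-1,1):
  X=[R.apply([-h,s*.038,0])+p for h in(0.01,.03,.045)]
  print(((proj('top',X)-[160,200])*6).round())
E
```

```text
time_s: 4.6
eef_pos: [0.4306, 0.2842, 0.0014]
eef_rot: [0.55, 0.45, 0.549, -0.441]
wrist_force: [0.4, 0.7, -0.4]
opening: 0.853
now [0.4307 0.2842 0.0016] open 0.851 F [-0.3 -0.6  1. ] t 4.65
shift cm (tool axes) [-0.14  0.04  0.03] rotvec [ 0.008 -0.006 -0.011]
shift cm in target axes [-0.14  0.04  0.03]
[[273. 506.]
 [270. 471.]
 [267. 444.]]
[[366. 413.]
 [363. 379.]
 [361. 352.]]
[[391. 371.]
 [387. 367.]
 [384. 363.]]
[[356. 202.]
 [351. 195.]
 [348. 189.]]
```

View pics/c5.png

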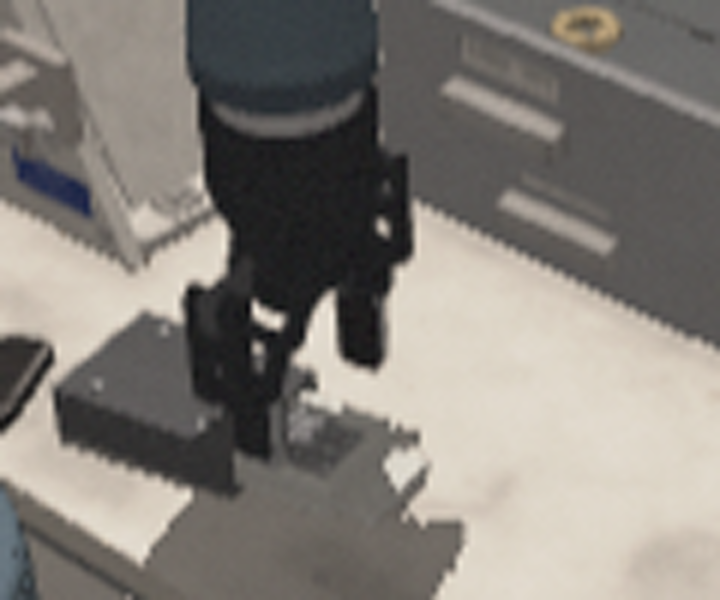

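View pics/t5.png

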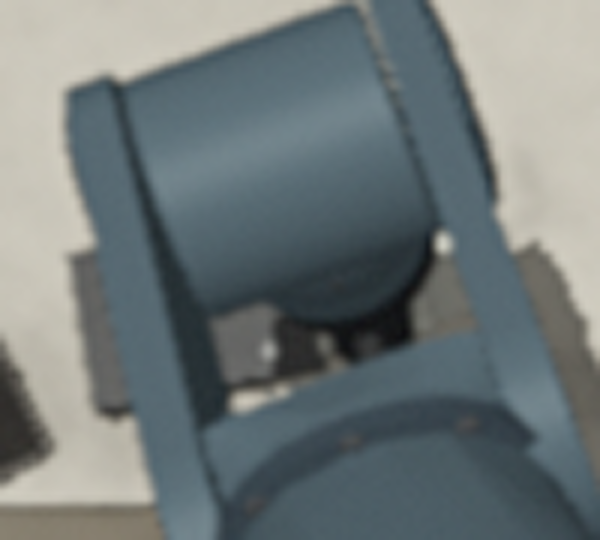

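```bash
python3 -m creep '0.85 0.4 0 0 0 0 0; 0.85 0.4 0 0 0 0 0';python3 -m creep '0.85 0.4 0 0 0 0 0';python3 -m creep '0.85 0.3 0 0 0 0 0'
```

```text
time_s: 4.95
eef_pos: [0.4316, 0.2846, -0.0061]
eef_rot: [0.55, 0.45, 0.548, -0.44]
wrist_force: [0.6, 0.6, 0.5]
opening: 0.853
time_s: 5.08
eef_pos: [0.4316, 0.2846, -0.0104]
eef_rot: [0.55, 0.45, 0.548, -0.44]
wrist_force: [-0.7, -0.7, 0.5]
opening: 0.85
time_s: 5.2
eef_pos: [0.4316, 0.2847, -0.0138]
eef_rot: [0.55, 0.45, 0.548, -0.441]
wrist_force: [0.2, 1.0, 0.0]
opening: 0.852
```

```bash
python3 -m creep '0.85 0.4 0 0 0 0 0';python3 -m creep '0.85 0.3 0 0 0 0 0';python3 - <<'E'
from h import *
im,d=snap('scene','sc6')
o,p,R=tool();print(p,o['wrist_force'])
for s in(-1,1):
  X=[R.apply([-h,s*.038,0])+p for h in(0.01,.03,.045)]
  print(((proj('scene',X)-[180,150])*6).round())
cv2.imwrite('pics/c6.png',cv2.resize(im[150:250,180:300],None,fx=6,fy=6,interpolation=cv2.INTER_CUBIC))
E
```

```text
time_s: 5.32
eef_pos: [0.4317, 0.2847, -0.018]
eef_rot: [0.55, 0.45, 0.548, -0.441]
wrist_force: [-0.7, 0.4, 0.5]
opening: 0.848
time_s: 5.45
eef_pos: [0.4316, 0.2847, -0.0214]
eef_rot: [0.55, 0.45, 0.548, -0.441]
wrist_force: [-0.1, -0.6, -0.2]
opening: 0.851
[ 0.43132884  0.28456217 -0.02172941] [-0.38524469 -0.41440639 -0.49610436]
[[278. 545.]
 [274. 511.]
 [272. 485.]]
[[369. 452.]
 [367. 418.]
 [365. 392.]]
```

View pics/c6.png

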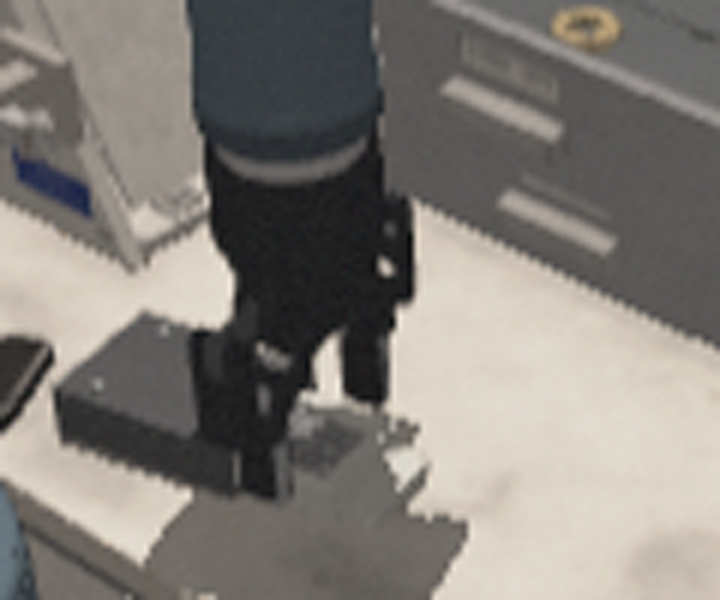

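```bash
python3 -m creep '0.85 0.4 0 0 0 0 0';python3 -m creep '0.85 0.3 0 0 0 0 0; 0.62 0 0 0 0 0 0; 0.62 0 0 0 0 0 0;0.62 0 0 0 0 0 0'
```

```text
time_s: 5.62
eef_pos: [0.4316, 0.2847, -0.0257]
eef_rot: [0.55, 0.45, 0.548, -0.441]
wrist_force: [0.7, 0.6, 0.3]
opening: 0.85
time_s: 6.12
eef_pos: [0.4318, 0.2848, -0.0287]
eef_rot: [0.55, 0.45, 0.548, -0.441]
wrist_force: [-0.9, -0.6, 2.4]
opening: 0.646
```

```bash
python3 -m creep '0.3 0 0 0 0 0 0; 0.3 0 0 0 0 0 0; 0.3 0 0 0.5 0 0 0';python3 - <<'E'
from h import *
im,d=snap('scene','sc7')
o,p,R=tool();print(p,o['wrist_force'],o['opening']); y=R.apply([0,1,0]);print('a',np.degrees(np.arctan2(y[1],y[0])),'x',R.apply([1,0,0]))
cv2.imwrite('pics/c7.png',cv2.resize(im[150:250,180:300],None,fx=6,fy=6,interpolation=cv2.INTER_CUBIC))
E
```

```text
time_s: 6.5
eef_pos: [0.4329, 0.2802, -0.0286]
eef_rot: [0.55, 0.45, 0.548, -0.44]
wrist_force: [-0.5, 1.4, 1.4]
opening: 0.643
[ 0.43307886  0.27954878 -0.02862645] [-0.357252    0.97881101  0.28850265] 0.6472672424233273
a 11.962890788071034 x [ 0.0109202   0.0086847  -0.99990266]
```

View pics/c7.png

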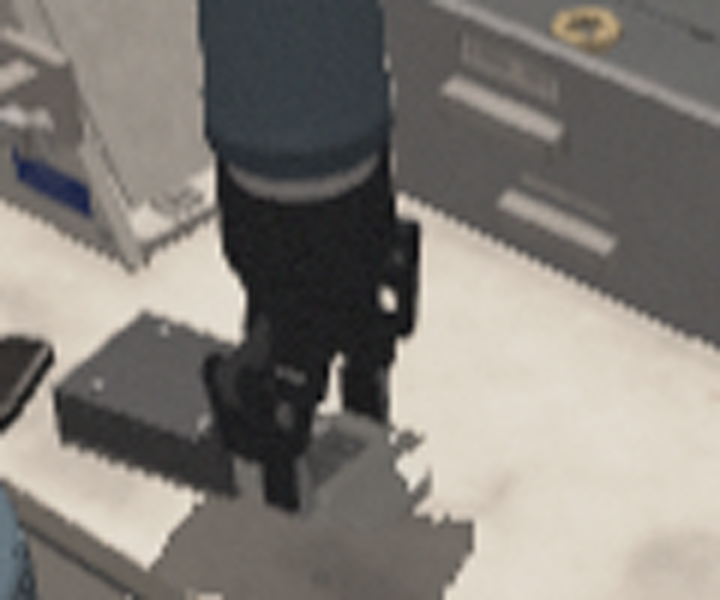

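```bash
python3 -m creep '0.3 0 -0.03 1.5 0 0 0; 0.3 0 -0.03 1.5 0 0 0; 0.3 0 -0.03 1.5 0 0 0'; python3 -m creep '0.3 0 -0.03 1.5 0 0 0; 0.3 0 -0.03 1.5 0 0 0; 0.3 0 -0.03 1.5 0 0 0;0.3 0 0 1.5 0 0 0;0.3 0 0 1 0 0 0;0.3 0 0 0 0 0 0'
```

```text
time_s: 6.92
eef_pos: [0.4419, 0.233, -0.0291]
eef_rot: [0.551, 0.45, 0.549, -0.44]
wrist_force: [0.4, 0.5, -0.2]
opening: 0.643
time_s: 7.68
eef_pos: [0.456, 0.1569, -0.0302]
eef_rot: [0.55, 0.45, 0.548, -0.442]
wrist_force: [-0.1, 0.9, -2.4]
opening: 0.646
```

```bash
python3 -m creep '0.3 0.3 0 0 0 0 0'; python3 -m creep '0.3 0.1 0 0 0 0 0';python3 - <<'E'
from h import *
im,d=snap('scene','sc8')
o,p,R=tool();print(p,o['wrist_force'],o['opening'])
cv2.imwrite('pics/c8.png',cv2.resize(im[150:270,180:320],None,fx=5.5,fy=5.5,interpolation=cv2.INTER_CUBIC))
E
```

```text
time_s: 7.8
eef_pos: [0.4563, 0.1571, -0.0326]
eef_rot: [0.55, 0.45, 0.548, -0.442]
wrist_force: [-14.0, -1.6, 43.7]
opening: 0.646
time_s: 7.92
eef_pos: [0.4563, 0.1571, -0.0325]
eef_rot: [0.55, 0.449, 0.548, -0.442]
wrist_force: [-8.5, -6.0, 21.5]
opening: 0.649
[ 0.45627009  0.15706871 -0.03246745] [-6.78842657 -5.42224731 16.11982285] 0.6462108887700535
```

View pics/c8.png

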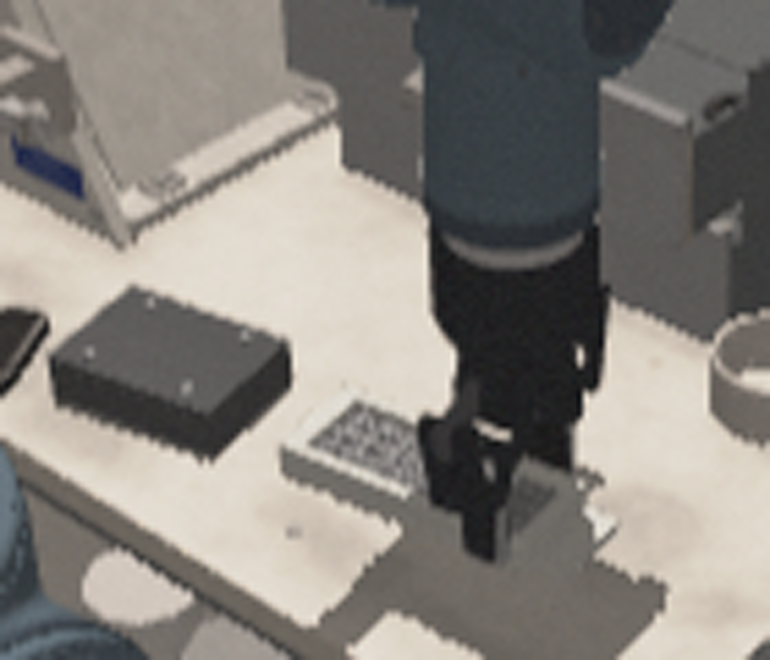

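```bash
python3 -m creep '0.85 0 0 0 0 0 0;0.85 0 0 0 0 0 0;0.85 0 0 0 0 0 0;0.85 -2.5 0 0 0 0 0;0.85 -2.5 0 0 0 0 0;0.85 0 0 0 0 0 0';python3 - <<'E'
from h import *
im,d=snap('scene','sc9')
o,p,R=tool();print(p,o['wrist_force'],o['opening'])
cv2.imwrite('pics/c9.png',cv2.resize(im[150:270,180:320],None,fx=5.5,fy=5.5,interpolation=cv2.INTER_CUBIC))
im,d=snap('top','tp9')
cv2.imwrite('pics/t9.png',cv2.resize(im[200:300,160:300],None,fx=5.5,fy=5.5,interpolation=cv2.INTER_CUBIC))
E
```

```text
time_s: 8.72
eef_pos: [0.4555, 0.1583, 0.0181]
eef_rot: [0.55, 0.449, 0.549, -0.441]
wrist_force: [0.4, 0.4, -0.1]
opening: 0.854
[0.4544402  0.15820678 0.01707401] [-0.5204814   0.57347946 -0.77036963] 0.8499893698214455
```

View pics/c9.png

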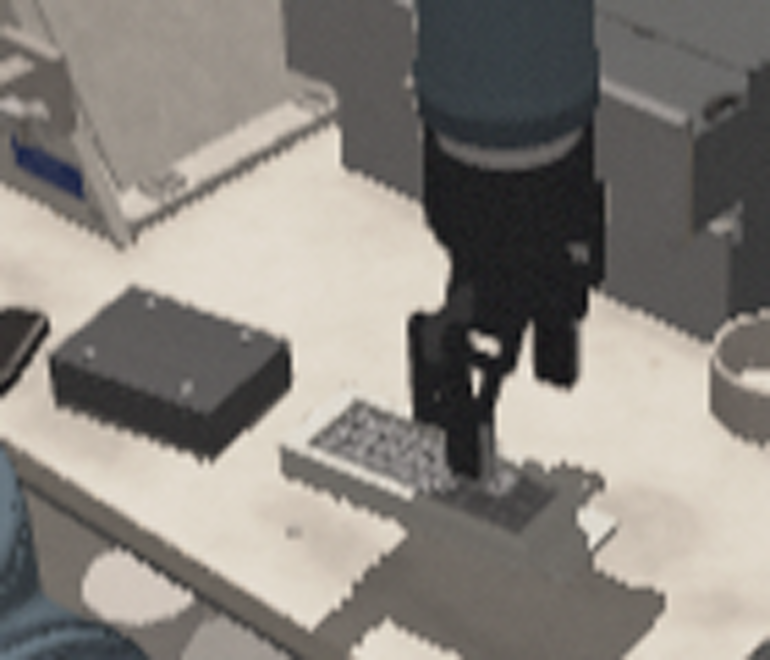

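View pics/t9.png

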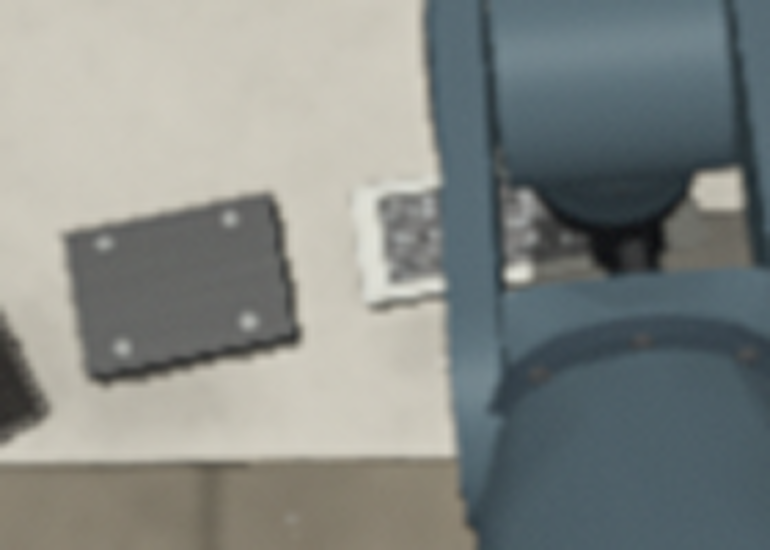

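```bash
python3 - <<'E'
from fit import *
t=lambda L:[(160+(u+.5)/5.5-.5,200+(v+.5)/5.5-.5) for u,v in L]
s=lambda L:[(180+(u+.5)/5.5-.5,150+(v+.5)/5.5-.5) for u,v in L]
m=[(-82,28,18),(-82,-28,18)]
fit([('top',m,t([(353,186),(371,308)])),('scene',m+[(82,-23,7)],s([(345,388),(281,450),(588,555)]))],[.4475,.195,-1.36],'frame')
print(world('top',t([(353,186),(371,308)]),.018),world('scene',s([(345,388),(281,450)]),.018))
print(world('top',t([(371,308),(440,297),(353,186),(435,183)]),.018))
E
```

```text
frame ['top'] [0.4503 0.1943] yaw -81.44 res [ 0.1  0.6 -0.1 -0.6]
frame ['scene'] [0.4536 0.1959] yaw -75.92 res [-0.7 -0.5  0.2 -0.3  0.4  0.7]
frame ['top', 'scene'] [0.4546 0.196 ] yaw -77.17 res [-0.9  1.4  0.5 -0.1  0.  -0.9  0.6 -0.9  0.1  0.9]
[[0.4672 0.2797 0.018 ]
 [0.4089 0.271  0.018 ]] [[0.4605 0.2792 0.018 ]
 [0.4054 0.2683 0.018 ]]
[[0.4089 0.271  0.018 ]
 [0.4137 0.2385 0.018 ]
 [0.4672 0.2797 0.018 ]
 [0.4681 0.2408 0.018 ]]
```

```bash
python3 - <<'E'
from h import *
delta([.437,.251,.015],Rt(11.9))
E
```

```text
now [0.4537 0.1581 0.0163] open 0.853 F [-0.4  0.1 -0.6] t 8.82
shift cm (tool axes) [ 0.19  0.3  -9.43] rotvec [ 0.002 -0.006 -0.006]
shift cm in target axes [ 0.13  0.29 -9.43]
```

```bash
python3 -m creep '0.85 0 0.1 -4.8 0 -0.006 -0.006; 0.85 0 0.1 -4.6 0 0 0; 0.85 1 0 0 0 0 0; 0.85 1 0 0 0 0 0; 0.85 0 0 0 0 0 0';python3 - <<'E'
from h import *
delta([.437,.251,-.03],Rt(11.9))
im,d=snap('scene','sc10')
cv2.imwrite('pics/c10.png',cv2.resize(im[150:270,180:320],None,fx=5.5,fy=5.5,interpolation=cv2.INTER_CUBIC))
E
```

```text
time_s: 9.45
eef_pos: [0.4327, 0.25, -0.0097]
eef_rot: [0.547, 0.443, 0.55, -0.448]
wrist_force: [-0.7, -0.4, 0.2]
opening: 0.852
now [ 0.4327  0.25   -0.0097] open 0.852 F [-0.7 -0.4  0.2] t 9.45
shift cm (tool axes) [ 2.03  0.45 -0.01] rotvec [-0.001  0.001  0.008]
shift cm in target axes [ 2.03  0.44 -0.01]
```

View pics/c10.png

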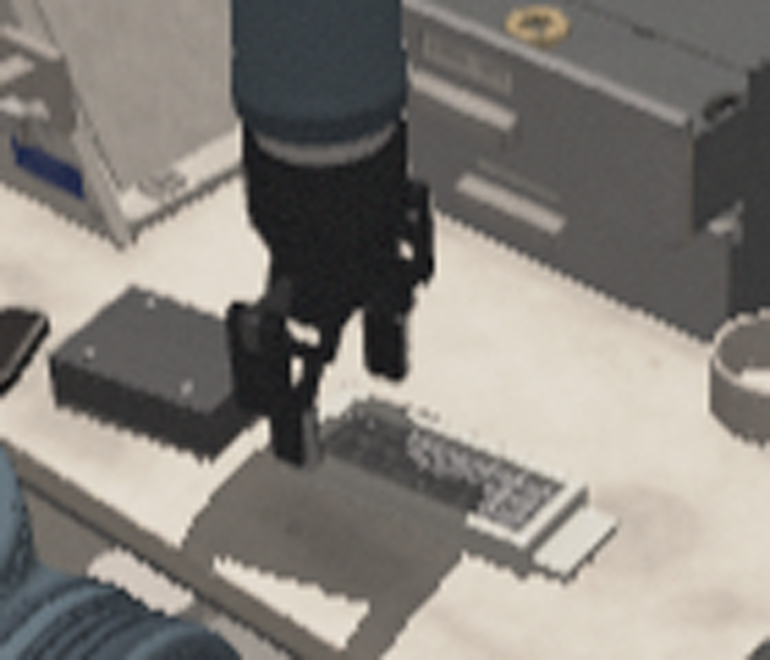

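```bash
python3 -m creep '0.85 1 0.4 0 0 0 0.008; 0.85 1 0 0 0 0 0; 0.85 0 0 0 0 0 0';python3 -m creep '0.62 0 0 0 0 0 0; 0.62 0 0 0 0 0 0; 0.3 0 0 0 0 0 0;0.3 0 0 0 0 0 0'; python3 - <<'E'
from h import *
delta([.437,.251,-.03],Rt(11.9))
im,d=snap('scene','sc11')
cv2.imwrite('pics/c11.png',cv2.resize(im[150:270,180:320],None,fx=5.5,fy=5.5,interpolation=cv2.INTER_CUBIC))
E
```

```text
time_s: 9.88
eef_pos: [0.4381, 0.2494, -0.0305]
eef_rot: [0.549, 0.447, 0.547, -0.446]
wrist_force: [0.0, 0.1, 0.5]
opening: 0.849
time_s: 10.38
eef_pos: [0.4388, 0.2495, -0.0299]
eef_rot: [0.549, 0.447, 0.547, -0.446]
wrist_force: [-0.1, 0.3, -1.6]
opening: 0.635
now [ 0.4388  0.2495 -0.0299] open 0.635 F [-0.1  0.3 -1.6] t 10.38
shift cm (tool axes) [ 0.01 -0.15 -0.18] rotvec [-0.004  0.001 -0.003]
shift cm in target axes [ 0.01 -0.15 -0.18]
```

View pics/c11.png

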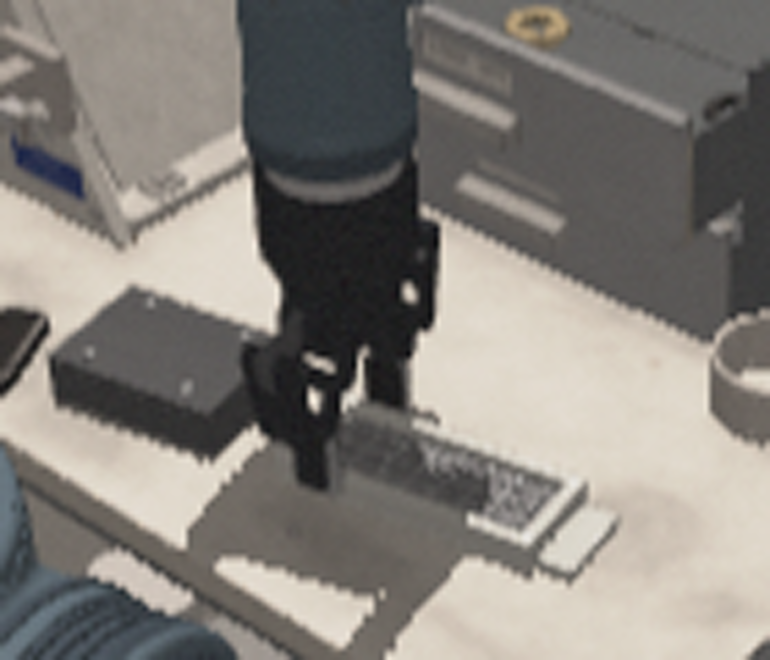

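```bash
python3 - <<'E'
from fit import *
s=lambda L:[(180+(u+.5)/5.5-.5,150+(v+.5)/5.5-.5) for u,v in L]
m=[(62,28,18),(62,-28,18),(82,23,7),(82,-23,7)]
fit([('scene',m,s([(588,487),(519,546),(618,520),(570,578)]))],[.4475,.195,-1.36],'frame')
im,d=snap('top','tp11')
cv2.imwrite('pics/t11.png',cv2.resize(im[200:300,160:300],None,fx=5.5,fy=5.5,interpolation=cv2.INTER_CUBIC))
E
```

```text
frame ['scene'] [0.4459 0.1959] yaw -81.98 res [ 0.  -0.6  0.7  0.6  0.   0.3 -0.8 -0.3]
frame ['scene'] [0.4459 0.1959] yaw -81.98 res [ 0.  -0.6  0.7  0.6  0.   0.3 -0.8 -0.3]
```

View pics/t11.png

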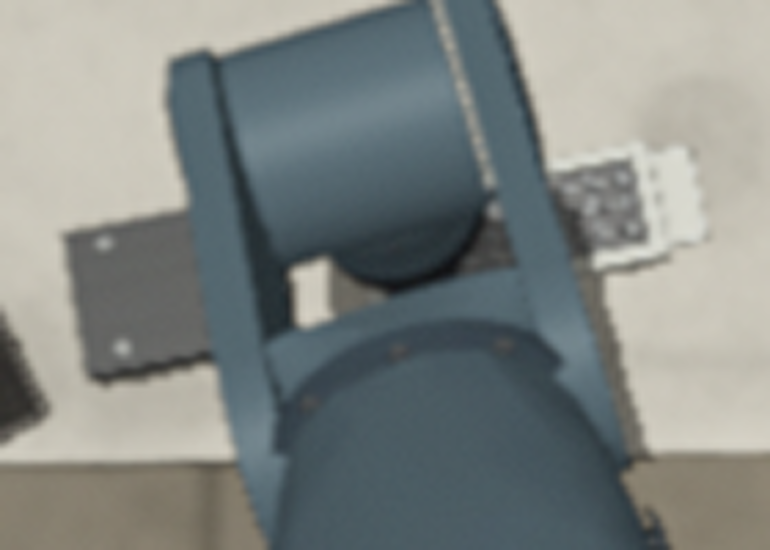

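```bash
python3 - <<'E'
from fit import *
s=lambda L:[(180+(u+.5)/5.5-.5,150+(v+.5)/5.5-.5) for u,v in L]
t=lambda L:[(160+(u+.5)/5.5-.5,200+(v+.5)/5.5-.5) for u,v in L]
m=[(62,28,18),(62,-28,18),(82,23,7),(82,-23,7)]
fit([('top',m,t([(644,140),(663,262),(690,146),(711,237)])),('scene',m,s([(588,487),(519,546),(618,520),(570,578)]))],[.4475,.195,-1.36],'frame')
P=np.array([.4388,.2495]);
for psi in(-79,):
    f=np.array([np.cos(np.radians(psi)),np.sin(np.radians(psi))])
    for M in([.4459,.1959],[.4475,.1953]): v=P-M;print(v@f, v@[-f[1],f[0]])
E
```

```text
frame ['top'] [0.4486 0.1967] yaw -79.8 res [ 0.2  0.1  0.9 -1.2 -0.3  0.2 -0.7  0.6]
frame ['scene'] [0.4459 0.1959] yaw -81.98 res [ 0.  -0.6  0.7  0.6  0.   0.3 -0.8 -0.3]
frame ['top', 'scene'] [0.4474 0.1969] yaw -80.71 res [ 0.4  0.9  0.7 -0.4 -0.2  1.1 -0.9  1.5  0.2 -1.4  1.3 -0.1  0.3 -0.6
 -0.2 -1.1]
-0.053969960899968264 0.0032578091497043994
-0.05486423160263933 0.001801691053414072
```

```bash
cat >> h.py <<'E'
S0=np.array([.5443,-.0145,.030]);TH=8.2
def target(X,Z,phi,Y=0,S=S0,th=TH,tip=(-.030,0,.136)):
    """TCP pose for tongue tip underside at seat (X,Y,Z) mm, pitch phi deg"""
    u=np.array([np.cos(np.radians(th)),np.sin(np.radians(th)),0]);l=np.array([-u[1],u[0],0])
    R=Rt(th+90,phi)
    w=S+X/1000*u+Y/1000*l+np.array([0,0,Z/1000])
    return w-R.apply(tip),R
E
python3 -m creep '0.3 -3 0 0 0 0 0; 0.3 -4 0 0 0 0 0; 0.3 -4 0 0 0 0 0; 0.3 -3 0 0 0 0 0;0.3 0 0 0 0 0 0'; python3 - <<'E'
from h import *
p,R=target(55,60,10);print(p);delta(p,R)
p,R=target(55,60,0);print(p);delta(p,R)
E
```

```text
time_s: 11.1
eef_pos: [0.4361, 0.2492, 0.112]
eef_rot: [0.548, 0.446, 0.548, -0.447]
wrist_force: [0.0, 0.2, -2.6]
opening: 0.635
[ 0.46101696 -0.02650127  0.08407192]
now [0.4361 0.2492 0.112 ] open 0.635 F [ 0.   0.2 -2.6] t 11.1
shift cm (tool axes) [ 2.82 -3.11 27.51] rotvec [-1.507  0.139 -0.13 ]
shift cm in target axes [  3.01 -27.65  -0.96]
[ 0.46412813 -0.02605294  0.06      ]
now [0.4361 0.2492 0.112 ] open 0.635 F [ 0.   0.2 -2.6] t 11.1
shift cm (tool axes) [ 5.23 -2.79 27.53] rotvec [-1.511e+00 -1.000e-03  2.000e-03]
shift cm in target axes [  5.2  -27.65  -1.15]
```

```bash
python3 -m creep '0.3 0 -0.5 5.5 0 0 0; 0.3 0 -0.5 5.5 0 0 0; 0.3 0 -0.5 5.5 0 0 0; 0.3 0 -0.5 5.5 0 0 0; 0.3 0 -0.5 5 -0.1 0 0; 0.3 0 0 0 -0.17 0 0; 0.3 0 0 0 -0.17 0 0; 0.3 0 0 0 -0.17 0 0;0.3 0 0 0 -0.17 0 0;0.3 0 0 0 -0.17 0 0'; python3 - <<'E'
from h import *
p,R=target(55,60,10);print(p);delta(p,R)
print(tool()[0]['q'])
E
```

```text
time_s: 12.35
eef_pos: [0.4554, -0.0263, 0.0942]
eef_rot: [0.684, 0.137, 0.703, -0.136]
wrist_force: [-0.1, 0.4, -1.6]
opening: 0.632
[ 0.46101696 -0.02650127  0.08407192]
now [ 0.4554 -0.0263  0.0942] open 0.632 F [-0.1  0.4 -1.6] t 12.35
shift cm (tool axes) [1.   0.2  0.56] rotvec [-0.529  0.144 -0.049]
shift cm in target axes [ 0.9  -0.1   0.72]
[-0.31708628  0.0617134   1.9689458  -0.00255928  1.13725174 -1.49866232]
```

```bash
python3 -m creep '0.3 -0.5 0 0 -0.177 0 0; 0.3 0 0 0 -0.177 0 0; 0.3 0 0 0 -0.177 0 0; 0.3 0 0 0.5 0 0.16 0; 0.3 0 0 0 0 0 0;0.3 0 0 0 0 0 0'; python3 - <<'E'
from h import *
p,R=target(55,60,10);print(p);delta(p,R)
o,p,R=tool();y=R.apply([0,1,0]);x=R.apply([1,0,0]);print('a',np.degrees(np.arctan2(y[1],y[0])),'x',x,'y',y)
for n in('top','scene'):
    im,d=snap(n,n+'12')
    cv2.imwrite(f'pics/{n}12c.png',cv2.resize(im[140:275,290:390] if n=='top' else im[190:310,280:400],None,fx=5,fy=5,interpolation=cv2.INTER_CUBIC))
E
```

```text
time_s: 13.1
eef_pos: [0.4496, -0.0228, 0.0862]
eef_rot: [0.627, -0.057, 0.775, 0.059]
wrist_force: [-0.1, 0.7, -1.5]
opening: 0.637
[ 0.46101696 -0.02650127  0.08407192]
now [ 0.4496 -0.0228  0.0862] open 0.637 F [-0.1  0.7 -1.5] t 13.1
shift cm (tool axes) [-0.03 -0.56  1.08] rotvec [ 0.023 -0.035 -0.016]
shift cm in target axes [ 0.02 -0.53  1.1 ]
a 99.30977795245673 x [-0.20820197 -0.01376667 -0.97798897] y [-0.16173809  0.98661985  0.02054391]
```

View pics/top12c.png

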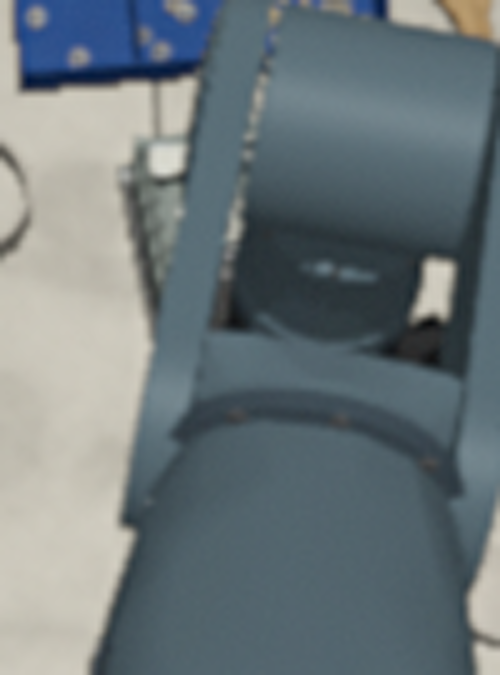

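View pics/scene12c.png

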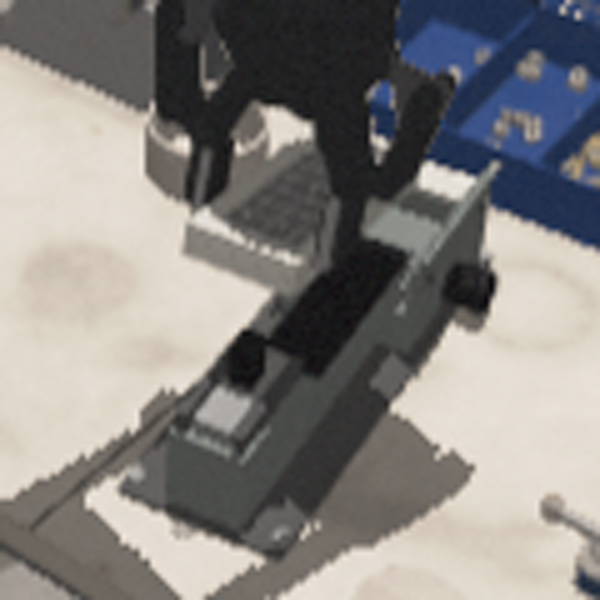

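```bash
python3 - <<'E'
from h import *
im=cv2.imread('pics/scene12.png')
cv2.imwrite('pics/s12d.png',cv2.resize(im[215:265,310:365],None,fx=11,fy=11,interpolation=cv2.INTER_CUBIC))
o,p,R=tool()
# predicted frame corner pixels by tool-frame model
pts=[(fx,fy,fz) for fx in(-82,) for fy in(28,-28) for fz in(18,0)]
X=[p+R.apply([-.030-fz/1000,fy/1000,.054+fx/1000]) for fx,fy,fz in pts]
for a,x,b in zip(pts,X,proj('scene',X)): print(a,x.round(3),((b-[310,215]+.5)*11-.5).round())
X2=[x for x in X]
print('world-z variant')
for a in pts:
    x=p+np.array([0,0,.03])+R.apply([-a[2]/1000,a[1]/1000,.054+a[0]/1000]);print(((proj('scene',[x])[0]-[310,215]+.5)*11-.5).round())
E
```

```text
(-82, 28, 18) [0.428 0.001 0.14 ] [ 88. 199.]
(-82, 28, 0) [0.425 0.    0.123] [ 75. 275.]
(-82, -28, 18) [ 0.437 -0.055  0.139] [337. 295.]
(-82, -28, 0) [ 0.434 -0.055  0.122] [321. 372.]
world-z variant
[ 71. 212.]
[ 58. 288.]
[320. 309.]
[305. 386.]
```

View pics/s12d.png

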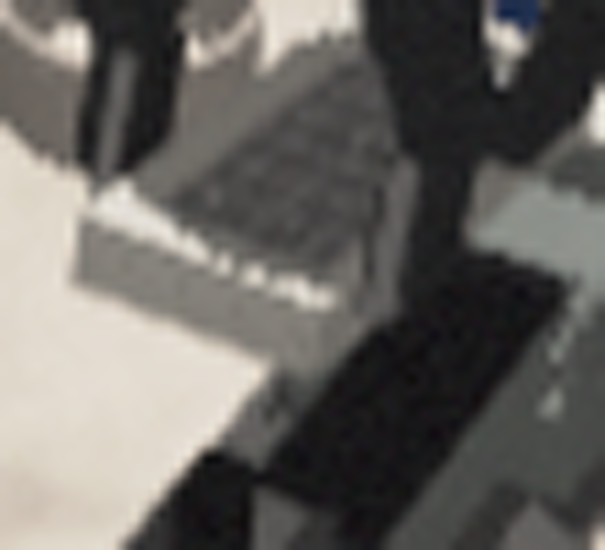

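```bash
python3 - <<'E'
from h import *
p,R=target(63,60,12);delta(p,R)
p,R=target(63,20,12);delta(p,R)
E
```

```text
now [ 0.4498 -0.0231  0.0871] open 0.64 F [ 0.4 -0.5 -1.3] t 13.2
shift cm (tool axes) [-0.57 -0.53  1.76] rotvec [ 0.023  0.001 -0.015]
shift cm in target axes [-0.56 -0.5   1.77]
now [ 0.4498 -0.0231  0.0871] open 0.64 F [ 0.4 -0.5 -1.3] t 13.2
shift cm (tool axes) [ 3.34 -0.61  2.58] rotvec [ 0.023  0.001 -0.015]
shift cm in target axes [ 3.35 -0.5   2.6 ]
```

```bash
python3 -m creep '0.3 -0.4 -0.5 1.8 0.023 0 -0.015; 0.3 1.5 0 0.3 0 0 0; 0.3 1.5 0 0.3 0 0 0; 0.3 0 0 0 0 0 0'; python3 - <<'E'
from h import *
p,R=target(63,20,12);delta(p,R)
o,p,R=tool();print(o['torque'])
im,d=snap('scene','s13');cv2.imwrite('pics/s13c.png',cv2.resize(im[190:300,290:390],None,fx=6,fy=6,interpolation=cv2.INTER_CUBIC))
E
```

```text
time_s: 13.7
eef_pos: [0.4664, -0.0252, 0.0555]
eef_rot: [0.629, -0.055, 0.774, 0.045]
wrist_force: [0.3, -0.7, -1.7]
opening: 0.633
now [ 0.4664 -0.0252  0.0555] open 0.633 F [ 0.3 -0.7 -1.7] t 13.7
shift cm (tool axes) [ 0.6  -0.05  0.37] rotvec [-0.001  0.004 -0.001]
shift cm in target axes [ 0.6  -0.05  0.37]
[ 0.01529291  0.01036081 -0.03993299]
```

View pics/s13c.png

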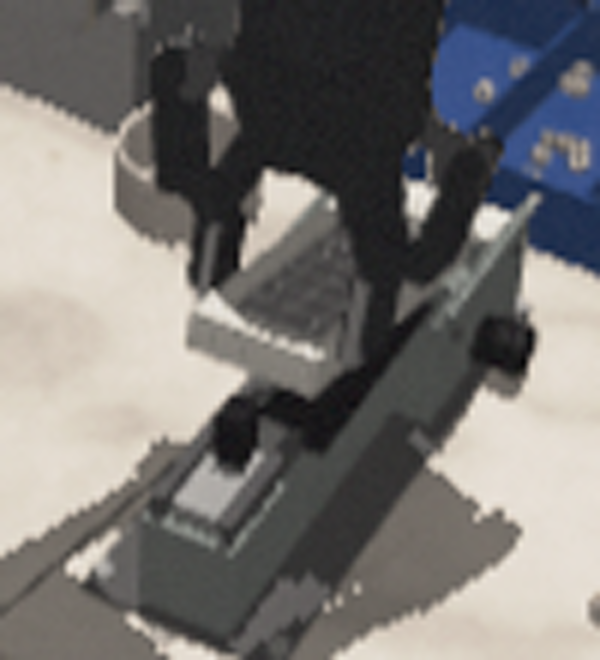

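```bash
cat >> h.py <<'E'
from scipy.optimize import least_squares
def seatfit(pts,obs,phi,cam='scene',th=TH,S=S0):
    """pts frame coords mm (fx,fy,fz from underside); returns tip X,Y,Z mm in seat frame"""
    u=np.array([np.cos(np.radians(th)),np.sin(np.radians(th)),0]);l=np.array([-u[1],u[0],0])
    c,s=np.cos(np.radians(phi)),np.sin(np.radians(phi))
    f=c*u-s*np.array([0,0,1]);n=s*u+c*np.array([0,0,1])
    def res(q):
        W=[S+(q[0]*u+q[1]*l+q[2]*np.array([0,0,1])+(a-82)*f+b*l+h*n)/1000 for a,b,h in pts]
        return (proj(cam,W)-np.array(obs)).ravel()
    r=least_squares(res,[70,0,20],loss='soft_l1');print('tip XYZ',r.x.round(1),'res',r.fun.round(1));return r.x
def tiptool(tip=(-.030,0,.136)):
    o,p,R=tool();w=p+R.apply(tip)-S0
    u=np.array([np.cos(np.radians(TH)),np.sin(np.radians(TH)),0]);l=np.array([-u[1],u[0],0])
    x=R.apply([0,0,1]);y=R.apply([0,1,0])
    print('tool-model tip XYZ',(np.array([w@u,w@l,w[2]])*1000).round(1),'pitch',np.degrees(np.arcsin(-x[2])).round(2),'yaw',np.degrees(np.arctan2(x[1],x[0])).round(2),'roll',np.degrees(y[2]).round(2),'F',np.round(o['wrist_force'],1),'t',o['time_s'],'op',round(o['opening'],3))
E
python3 - <<'E'
from h import *
px=lambda L:[(290+(u+.5)/6-.5,190+(v+.5)/6-.5) for u,v in L]
tiptool()
seatfit([(-82,28,18),(-82,28,0),(-82,-28,0),(-82,-28,18)],px([(200,303),(190,340),(310,397),(327,360)]),12)
im=cv2.imread('pics/s13.png');cv2.imwrite('pics/s13d.png',cv2.resize(im[225:265,315:360],None,fx=13,fy=13,interpolation=cv2.INTER_CUBIC))
E
```

```text
tool-model tip XYZ [61.   0.2 27.9] pitch 11.72 yaw 8.11 roll -0.01 F [-0.2 -0.9 -2.3] t 13.75 op 0.641
tip XYZ [84.8 11.   3.3] res [-0.5  0.4  0.1  0.8  1.2 -0.4 -0.4 -0.8]
```

View pics/s13d.png

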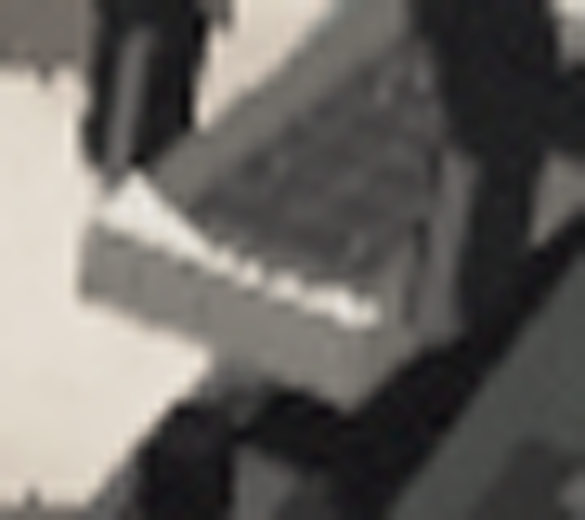

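```bash
python3 - <<'E'
from h import *
px=lambda L:[(315+(u+.5)/13-.5,225+(v+.5)/13-.5) for u,v in L]
pts=[(-82,28,18),(-82,28,0),(-82,-28,0),(-82,-28,18)]
obs=np.array(px([(95,222),(82,290),(350,408),(375,335)]))
o,p,R=tool()
W=[p+R.apply([-.030-c/1000,b/1000,.054+a/1000]) for a,b,c in pts]
print((proj('scene',W)-obs).round(1),(proj('scene',W)-obs).mean(0))
J=proj('scene',[W[0],W[0]+[.01,0,0],W[0]+[0,.01,0],W[0]+[0,0,.01]]);print((J[1:]-J[0]).round(2))
E
```

```text
[[ 0.  -1.8]
 [-0.  -0.3]
 [ 1.  -0.7]
 [ 0.4 -1.9]] [ 0.35453407 -1.18654998]
[[ 2.61 -2.12]
 [-3.47 -1.8 ]
 [ 0.18 -3.35]]
```

```bash
python3 -m creep '0.3 0.8 0 0.35 0 0 0; 0.3 0.7 0 0.2 0 0 0';  python3 -c "
from h import *
tiptool()"; python3 -m creep '0.3 0.4 0 0.1 0 0 0;0.3 0 0 0 0 0 0';  python3 -c "
from h import *
tiptool()"
```

```text
time_s: 14.0
eef_pos: [0.4698, -0.0252, 0.0402]
eef_rot: [0.63, -0.055, 0.773, 0.044]
wrist_force: [0.3, 0.3, -2.1]
opening: 0.634
tool-model tip XYZ [64.  -0.1 12.2] pitch 11.62 yaw 8.1 roll -0.04 F [ 0.3  0.3 -2.1] t 14.0 op 0.634
time_s: 14.25
eef_pos: [0.4695, -0.025, 0.0351]
eef_rot: [0.63, -0.055, 0.773, 0.045]
wrist_force: [0.3, -0.2, -2.2]
opening: 0.632
tool-model tip XYZ [63.8  0.1  6.9] pitch 11.69 yaw 8.12 roll -0.01 F [ 0.3 -0.2 -2.2] t 14.25 op 0.632
```

```bash
python3 -m creep '0.3 0.3 0 0.05 0 0 0';  python3 -c "
from h import *
tiptool()"; python3 -m creep '0.3 0.2 0 0.05 0 0 0';  python3 -c "
from h import *
tiptool()"
```

```text
time_s: 14.38
eef_pos: [0.4698, -0.0251, 0.0322]
eef_rot: [0.63, -0.055, 0.773, 0.045]
wrist_force: [0.2, 0.4, -2.2]
opening: 0.635
tool-model tip XYZ [64.  -0.1  4.2] pitch 11.64 yaw 8.11 roll -0.03 F [ 0.2  0.4 -2.2] t 14.375 op 0.635
time_s: 14.5
eef_pos: [0.4699, -0.0251, 0.0301]
eef_rot: [0.63, -0.055, 0.773, 0.045]
wrist_force: [0.2, 0.2, -2.0]
opening: 0.637
tool-model tip XYZ [64.2 -0.1  2.1] pitch 11.64 yaw 8.11 roll -0.03 F [ 0.2  0.2 -2. ] t 14.5 op 0.637
```

```bash
python3 -m creep '0.3 0.15 0 0 0 0 0';  python3 -c "
from h import *
tiptool()
im,d=snap('scene','s14');cv2.imwrite('pics/s14c.png',cv2.resize(im[190:300,290:390],None,fx=6,fy=6,interpolation=cv2.INTER_CUBIC))
"
```

```text
time_s: 14.62
eef_pos: [0.4697, -0.0252, 0.0286]
eef_rot: [0.63, -0.055, 0.773, 0.044]
wrist_force: [0.2, 0.4, -2.2]
opening: 0.633
tool-model tip XYZ [63.9 -0.1  0.6] pitch 11.63 yaw 8.11 roll -0.04 F [ 0.2  0.4 -2.2] t 14.625 op 0.633
```

View pics/s14c.png

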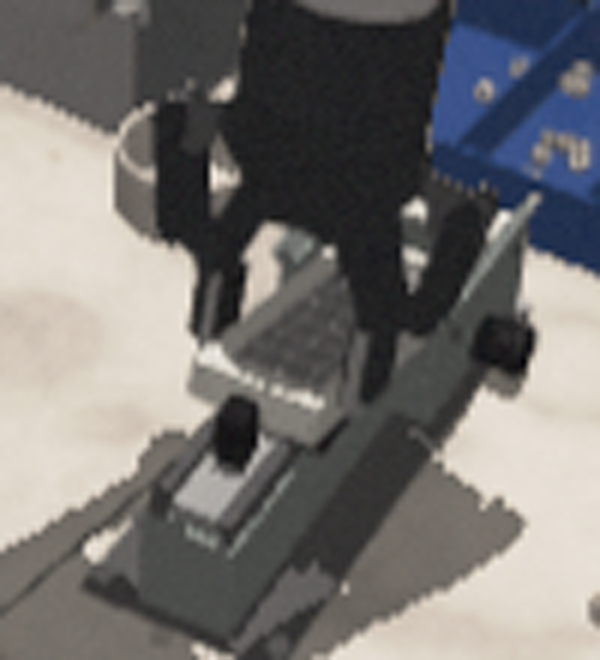

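```bash
python3 -m creep '0.3 -0.1 0 0.5 0 0 0';  python3 -c "
from h import *
tiptool()"; python3 -m creep '0.3 -0.1 0 0.5 0 0 0';  python3 -c "
from h import *
tiptool()"
```

```text
time_s: 14.8
eef_pos: [0.4746, -0.0244, 0.0284]
eef_rot: [0.63, -0.055, 0.773, 0.044]
wrist_force: [-0.1, -0.1, -1.5]
opening: 0.633
tool-model tip XYZ [68.8 -0.1  0.3] pitch 11.65 yaw 8.11 roll -0.03 F [-0.1 -0.1 -1.5] t 14.8 op 0.633
time_s: 14.92
eef_pos: [0.4802, -0.0237, 0.0285]
eef_rot: [0.63, -0.055, 0.773, 0.044]
wrist_force: [-0.1, -0.6, -1.2]
opening: 0.637
tool-model tip XYZ [74.5 -0.2  0.5] pitch 11.63 yaw 8.1 roll -0.04 F [-0.1 -0.6 -1.2] t 14.925 op 0.637
```

```bash
python3 -m creep '0.3 -0.07 0 0.35 0 0 0';  python3 -c "
from h import *
tiptool()"; python3 -m creep '0.3 -0.06 0 0.3 0 0 0';  python3 -c "
from h import *
tiptool()"
```

```text
time_s: 15.05
eef_pos: [0.4843, -0.0231, 0.0286]
eef_rot: [0.63, -0.055, 0.773, 0.044]
wrist_force: [0.1, 0.8, -1.4]
opening: 0.633
tool-model tip XYZ [78.6 -0.2  0.6] pitch 11.61 yaw 8.11 roll -0.04 F [ 0.1  0.8 -1.4] t 15.05 op 0.633
time_s: 15.18
eef_pos: [0.4878, -0.0227, 0.0286]
eef_rot: [0.63, -0.055, 0.773, 0.044]
wrist_force: [-0.3, -0.4, -1.7]
opening: 0.635
tool-model tip XYZ [82.1 -0.2  0.6] pitch 11.6 yaw 8.11 roll -0.05 F [-0.3 -0.4 -1.7] t 15.175 op 0.635
```

```bash
python3 -m creep '0.3 -0.03 0 0.15 0 0 0';  python3 -c "
from h import *
tiptool()"; python3 -m creep '0.3 -0.03 0 0.15 0 0 0';  python3 -c "
from h import *
tiptool()
im,d=snap('scene','s15');cv2.imwrite('pics/s15c.png',cv2.resize(im[190:300,290:390],None,fx=6,fy=6,interpolation=cv2.INTER_CUBIC))
"
```

```text
time_s: 15.3
eef_pos: [0.4895, -0.0224, 0.0286]
eef_rot: [0.63, -0.055, 0.773, 0.044]
wrist_force: [0.2, 0.5, -2.2]
opening: 0.632
tool-model tip XYZ [83.9 -0.2  0.6] pitch 11.6 yaw 8.11 roll -0.05 F [ 0.2  0.5 -2.2] t 15.3 op 0.632
time_s: 15.42
eef_pos: [0.491, -0.0221, 0.0285]
eef_rot: [0.63, -0.055, 0.773, 0.044]
wrist_force: [-0.0, -0.2, -1.1]
opening: 0.631
tool-model tip XYZ [85.4 -0.1  0.5] pitch 11.61 yaw 8.12 roll -0.04 F [-0.  -0.2 -1.1] t 15.425 op 0.631
```

View pics/s15c.png

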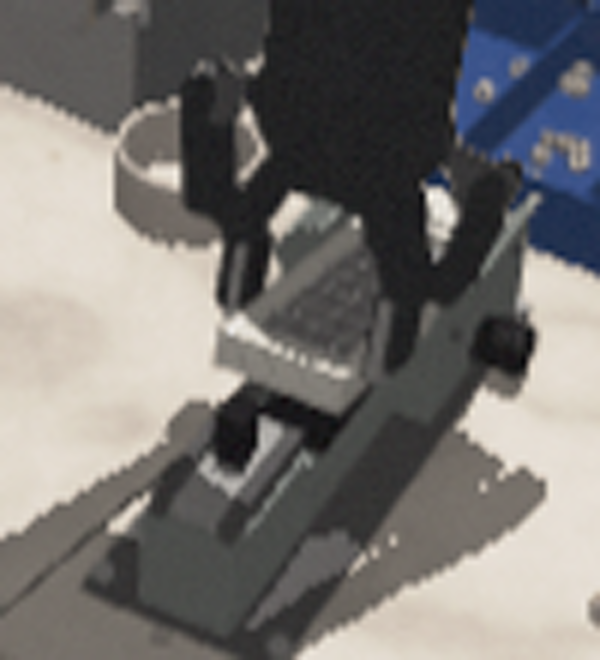

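```bash
python3 - <<'E'
from h import *
im=cv2.imread('pics/s15.png');
pts=[(-82,28,18),(-82,28,0),(-82,-28,0),(-82,-28,18)]
o,p,R=tool()
W=[p+R.apply([-.030-c/1000,b/1000,.054+a/1000]) for a,b,c in pts]
q=proj('scene',W);x0,y0,k=320,230,14
c=cv2.resize(im[y0:y0+40,x0:x0+45],None,fx=k,fy=k,interpolation=cv2.INTER_CUBIC)
for a in q: cv2.circle(c,tuple(int(v) for v in ((a-[x0,y0]+.5)*k-.5)),4,(0,0,255),-1)
cv2.imwrite('pics/s15d.png',c);print(((q-[x0,y0]+.5)*k).round())
E
```

```text
[[ 99. 192.]
 [ 84. 283.]
 [380. 401.]
 [398. 309.]]
```

View pics/s15d.png

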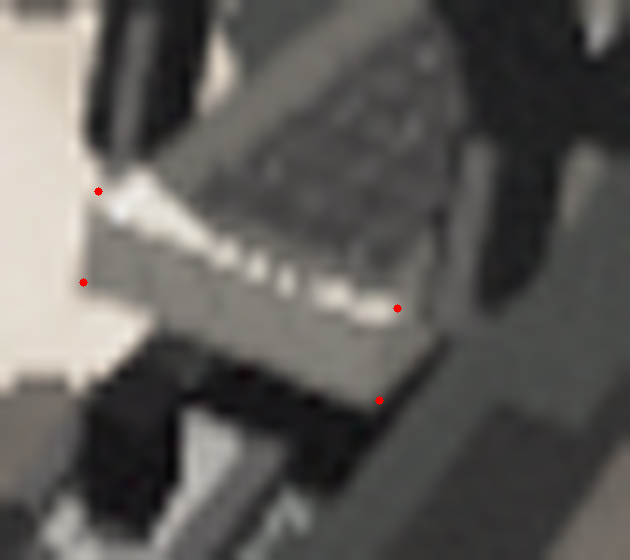

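```bash
python3 -m creep '0.3 -0.02 0 0.12 0 0 0';  python3 -c "
from h import *
tiptool()"; python3 -m creep '0.3 -0.02 0 0.12 0 0 0';  python3 -c "
from h import *
tiptool()"
```

```text
time_s: 15.6
eef_pos: [0.4924, -0.022, 0.0285]
eef_rot: [0.63, -0.055, 0.773, 0.044]
wrist_force: [-0.3, 0.1, -2.5]
opening: 0.634
tool-model tip XYZ [86.8 -0.2  0.5] pitch 11.6 yaw 8.12 roll -0.04 F [-0.3  0.1 -2.5] t 15.6 op 0.634
time_s: 15.72
eef_pos: [0.4929, -0.0219, 0.0284]
eef_rot: [0.63, -0.055, 0.773, 0.044]
wrist_force: [-3.6, -1.0, -0.4]
opening: 0.637
tool-model tip XYZ [87.4 -0.1  0.2] pitch 11.69 yaw 8.12 roll -0.04 F [-3.6 -1.  -0.4] t 15.725 op 0.637
```

```bash
python3 - <<'E'
from h import *
p,R=target(86,1,11.5);delta(p,R)
for a in(8,5,2.5,1,0):
    p2,R2=target(86,1,a);print(a,p2.round(4),(R.inv().apply(p2-p)*100).round(2),(R.inv()*R2).as_rotvec().round(3));p,R=p2,R2
E
```

```text
now [ 0.4929 -0.0219  0.0284] open 0.637 F [-3.6 -1.  -0.4] t 15.72
shift cm (tool axes) [-0.01 -0.   -0.14] rotvec [-0.001 -0.003  0.   ]
shift cm in target axes [-0.01 -0.   -0.14]
8 [ 0.492  -0.022   0.0202] [0.82 0.   0.21] [-0.    -0.061  0.   ]
5 [ 0.4927 -0.0219  0.013 ] [ 0.71 -0.    0.18] [ 0.    -0.052 -0.   ]
2.5 [ 0.4936 -0.0218  0.007 ] [ 0.59 -0.    0.14] [-0.    -0.044 -0.   ]
1 [ 0.4943 -0.0217  0.0034] [0.35 0.   0.08] [ 0.    -0.026  0.   ]
0 [ 0.4948 -0.0216  0.001 ] [ 0.24 -0.    0.05] [-0.    -0.017 -0.   ]
```

```bash
python3 -m creep '0.3 0 0 -0.14 0 0 0; 0.3 0.82 0 0.21 0 -0.061 0';  python3 -c "
from h import *
tiptool()"; python3 -m creep '0.3 0.71 0 0.18 0 -0.052 0';  python3 -c "
from h import *
tiptool();p,R=target(86,1,2.5);delta(p,R)"
```

```text
time_s: 15.98
eef_pos: [0.4933, -0.0222, 0.0205]
eef_rot: [0.654, -0.054, 0.753, 0.046]
wrist_force: [-0.6, 0.1, -2.3]
opening: 0.639
tool-model tip XYZ [87.3 -0.4  1.2] pitch 8.03 yaw 8.14 roll -0.07 F [-0.6  0.1 -2.3] t 15.975 op 0.639
time_s: 16.1
eef_pos: [0.4941, -0.022, 0.0129]
eef_rot: [0.674, -0.053, 0.735, 0.048]
wrist_force: [-0.3, 0.2, -1.5]
opening: 0.636
tool-model tip XYZ [87.3 -0.3  1.1] pitch 4.94 yaw 8.15 roll -0.07 F [-0.3  0.2 -1.5] t 16.1 op 0.636
now [ 0.4941 -0.022   0.0129] open 0.636 F [-0.3  0.2 -1.5] t 16.1
shift cm (tool axes) [0.6  0.02 0.01] rotvec [-0.001 -0.043  0.001]
shift cm in target axes [ 0.6   0.02 -0.02]
```

```bash
python3 -m creep '0.3 0.6 0 0.05 0 -0.043 0';  python3 -c "
from h import *
tiptool();
im,d=snap('scene','s16');cv2.imwrite('pics/s16c.png',cv2.resize(im[190:300,290:390],None,fx=6,fy=6,interpolation=cv2.INTER_CUBIC))
p,R=target(86,1,1);delta(p,R)"
```

```text
time_s: 16.23
eef_pos: [0.4941, -0.022, 0.0068]
eef_rot: [0.691, -0.052, 0.72, 0.049]
wrist_force: [-0.6, -0.1, -1.9]
opening: 0.638
tool-model tip XYZ [86.4 -0.3  1.2] pitch 2.37 yaw 8.15 roll -0.08 F [-0.6 -0.1 -1.9] t 16.225 op 0.638
now [ 0.4929 -0.0217  0.0059] open 0.636 F [ 4.9 -0.4 -3.7] t 16.27
shift cm (tool axes) [ 0.25 -0.02  0.15] rotvec [-0.001 -0.024  0.001]
shift cm in target axes [ 0.25 -0.02  0.15]
```

View pics/s16c.png

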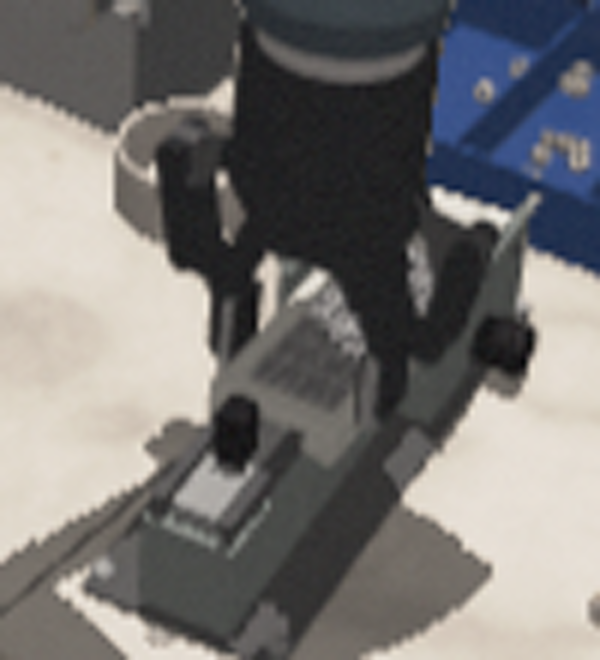

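```bash
python3 -m creep '0.3 0.2 0 0.2 0 -0.02 0';  python3 -c "
from h import *
tiptool();p,R=target(86.7,0.5,0);delta(p,R)"
```

```text
time_s: 16.4
eef_pos: [0.4952, -0.0216, 0.0042]
eef_rot: [0.698, -0.051, 0.712, 0.049]
wrist_force: [0.5, -0.6, -1.9]
opening: 0.631
tool-model tip XYZ [87.  -0.1  1.4] pitch 1.17 yaw 8.15 roll -0.06 F [ 0.5 -0.6 -1.9] t 16.4 op 0.631
now [ 0.4952 -0.0216  0.0042] open 0.631 F [ 0.5 -0.6 -1.9] t 16.4
shift cm (tool axes) [ 0.37 -0.    0.04] rotvec [-0.001 -0.02   0.001]
shift cm in target axes [ 0.37 -0.    0.03]
```

```bash
python3 -m creep '0.3 0.25 0 0.04 0 -0.02 0';  python3 -c "
from h import *
tiptool()"; python3 -m creep '0.3 0.1 0 0 0 0 0';  python3 -c "
from h import *
tiptool();p,R=target(86.7,0.5,0);delta(p,R)"
```

```text
time_s: 16.52
eef_pos: [0.4959, -0.0215, 0.0017]
eef_rot: [0.706, -0.051, 0.705, 0.05]
wrist_force: [-0.8, -0.3, -2.8]
opening: 0.635
tool-model tip XYZ [87.  -0.1  1.8] pitch -0.04 yaw 8.15 roll -0.07 F [-0.8 -0.3 -2.8] t 16.525 op 0.635
time_s: 16.65
eef_pos: [0.4956, -0.0215, 0.0006]
eef_rot: [0.705, -0.051, 0.705, 0.05]
wrist_force: [-0.6, 0.3, -1.3]
opening: 0.636
tool-model tip XYZ [86.8 -0.   0.6] pitch -0.02 yaw 8.15 roll -0.06 F [-0.6  0.3 -1.3] t 16.65 op 0.636
now [ 0.4956 -0.0215  0.0006] open 0.636 F [-0.6  0.3 -1.3] t 16.65
shift cm (tool axes) [ 0.01 -0.01 -0.01] rotvec [-0.001  0.     0.001]
shift cm in target axes [ 0.01 -0.01 -0.01]
```

```bash
python3 -m creep '0.3 0.1 0 0 0 0 0';  python3 -m creep '0.3 0.1 0 0 0 0 0';  python3 -c "
from h import *
tiptool()"
```

```text
time_s: 16.77
eef_pos: [0.4958, -0.0216, -0.0]
eef_rot: [0.705, -0.051, 0.705, 0.05]
wrist_force: [-5.5, 0.6, 10.4]
opening: 0.636
time_s: 16.9
eef_pos: [0.4959, -0.0215, -0.0]
eef_rot: [0.705, -0.051, 0.706, 0.05]
wrist_force: [-8.0, 0.6, 15.9]
opening: 0.636
tool-model tip XYZ [87.1 -0.1 -0.1] pitch 0.04 yaw 8.16 roll -0.05 F [-8.   0.6 15.9] t 16.9 op 0.636
```

```bash
python3 -m creep '0.8 0 0 0 0 0 0;0.8 0 0 0 0 0 0;0.8 0 0 0 0 0 0';  python3 -c "
from h import *
tiptool()"; python3 -m creep '0.8 -2 0 0 0 0 0;0.8 -4 0 0 0 0 0;0.8 -5 0 0 0 0 0;0.8 -3 0 0 0 0 0; 0.8 0 0 0 0 0 0';  python3 -c "
from h import *
tiptool();
im,d=snap('scene','s17');cv2.imwrite('pics/s17c.png',cv2.resize(im[190:300,290:390],None,fx=6,fy=6,interpolation=cv2.INTER_CUBIC))"
```

```text
time_s: 17.27
eef_pos: [0.4975, -0.0219, 0.0008]
eef_rot: [0.706, -0.051, 0.705, 0.05]
wrist_force: [0.3, 0.4, -0.3]
opening: 0.805
tool-model tip XYZ [88.5 -0.6  1. ] pitch -0.08 yaw 8.17 roll -0.11 F [ 0.3  0.4 -0.3] t 17.275 op 0.805
time_s: 17.9
eef_pos: [0.497, -0.0216, 0.1441]
eef_rot: [0.705, -0.051, 0.705, 0.05]
wrist_force: [-1.4, 0.1, -1.0]
opening: 0.799
tool-model tip XYZ [ 88.1  -0.3 144.1] pitch -0.0 yaw 8.16 roll -0.07 F [-1.4  0.1 -1. ] t 17.9 op 0.799
```

View pics/s17c.png

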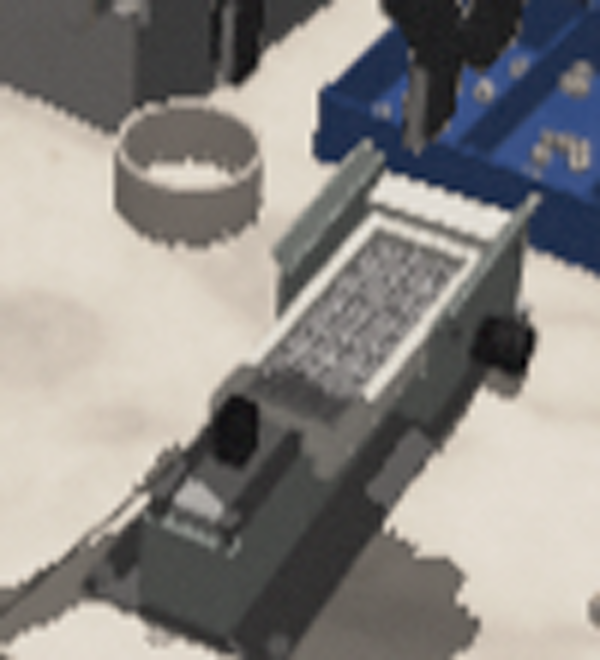

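```bash
python3 -c "
from h import *
delta([.434,-.033,.1],Rt(98.2))"; 
```

```text
now [ 0.4959 -0.0213  0.1426] open 0.804 F [-0.7  0.6  0.5] t 17.95
shift cm (tool axes) [ 4.28 -0.28 -6.29] rotvec [-0.001 -0.002  0.   ]
shift cm in target axes [ 4.26 -0.27 -6.3 ]
```

```bash
python3 -m creep '0.5 0 -0.15 -3.2 0 0 0;0.5 0 -0.13 -3.1 0 0 0;0.5 2 0 0 0 0 0;0.5 2 0 0 0 0 0;0.5 0 0 0 0 0 0';  python3 -c "
from h import *
delta([.434,-.033,.042],Rt(98.2))
for n in('scene','top'):
  im,d=snap(n,n+'18');cv2.imwrite('pics/'+n+'18c.png',cv2.resize(im[190:300,290:390],None,fx=5,fy=5,interpolation=cv2.INTER_CUBIC))"
```

```text
time_s: 18.58
eef_pos: [0.4265, -0.0316, 0.0941]
eef_rot: [0.7, -0.049, 0.71, 0.052]
wrist_force: [0.8, 0.2, -0.3]
opening: 0.502
now [ 0.4265 -0.0316  0.0941] open 0.502 F [ 0.8  0.2 -0.3] t 18.57
shift cm (tool axes) [ 5.2  -0.28  0.79] rotvec [-0.001 -0.013 -0.006]
shift cm in target axes [ 5.21 -0.25  0.72]
```

View pics/scene18c.png

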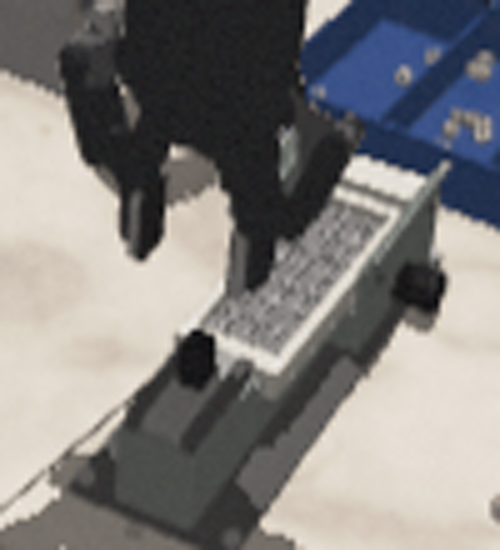

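View pics/top18c.png

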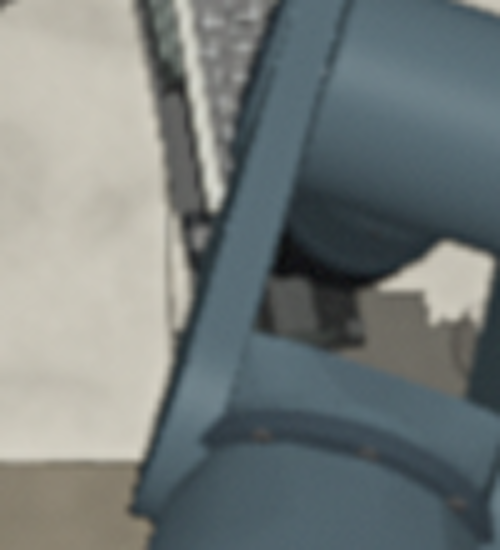

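```bash
python3 -m creep '0.5 1.5 -0.15 0.45 0 -0.013 0;0.5 1.3 0 0 0 0 0;0.5 1 0 0 0 0 0;0.5 0 0 0 0 0 0';  python3 -c "
from h import *
delta([.430,-.033,.042],Rt(98.2))
for n in('scene',):
  im,d=snap(n,n+'19');cv2.imwrite('pics/'+n+'19c.png',cv2.resize(im[190:300,290:390],None,fx=5,fy=5,interpolation=cv2.INTER_CUBIC))"
```

```text
time_s: 19.18
eef_pos: [0.4347, -0.0333, 0.0581]
eef_rot: [0.707, -0.049, 0.704, 0.051]
wrist_force: [-1.1, 0.6, -1.4]
opening: 0.5
now [ 0.4347 -0.0333  0.0581] open 0.5 F [-1.1  0.6 -1.4] t 19.18
shift cm (tool axes) [ 1.61  0.09 -0.47] rotvec [-0.     0.005 -0.003]
shift cm in target axes [ 1.61  0.09 -0.46]
```

View pics/scene19c.png

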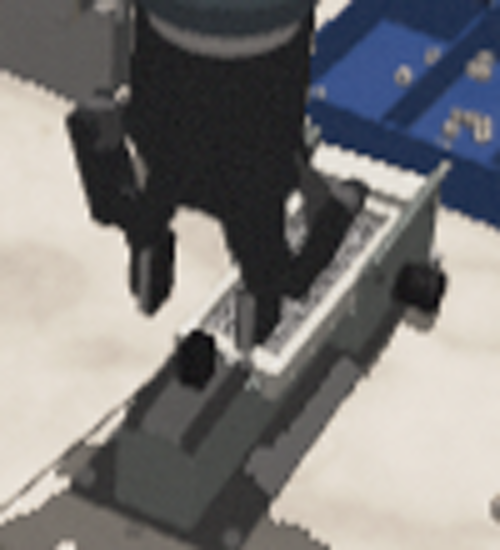

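```bash
python3 -m creep '0.5 0.8 0.2 -0.2 0 0 0;0.5 0.9 0 0 0 0 0;0.5 0 0 0 0 0 0';python3 -m creep '0.2 0 0 0 0 0 0;0.1 0 0 0 0 0 0;0 0 0 0 0 0 0; 0 0 0 0 0 0 0';  python3 -c "
from h import *
delta([.430,-.033,.042],Rt(98.2))
for n in('scene',):
  im,d=snap(n,n+'20');cv2.imwrite('pics/'+n+'20c.png',cv2.resize(im[190:300,290:390],None,fx=5,fy=5,interpolation=cv2.INTER_CUBIC))"
```

```text
time_s: 19.6
eef_pos: [0.4333, -0.0317, 0.0411]
eef_rot: [0.708, -0.05, 0.703, 0.051]
wrist_force: [-0.6, -0.2, -0.0]
opening: 0.504
time_s: 20.1
eef_pos: [0.4338, -0.0326, 0.0414]
eef_rot: [0.708, -0.051, 0.703, 0.051]
wrist_force: [1.3, -0.5, -1.7]
opening: 0.138
now [ 0.4338 -0.0326  0.0414] open 0.138 F [ 1.3 -0.5 -1.7] t 20.1
shift cm (tool axes) [-0.06  0.01 -0.38] rotvec [0.001 0.008 0.   ]
shift cm in target axes [-0.06  0.01 -0.38]
```

View pics/scene20c.png

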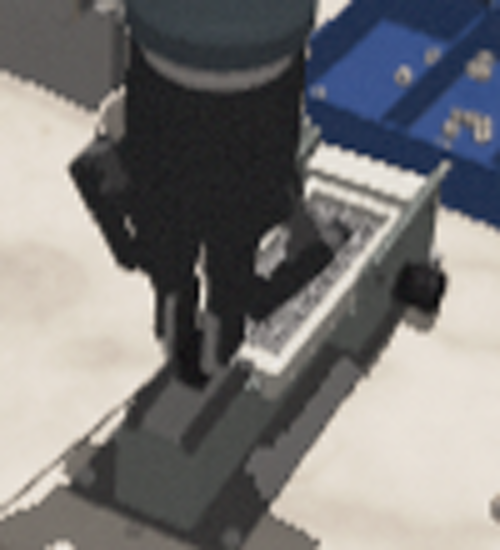

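```bash
python3 -m creep '0 0 0 1 0 0 0;0 0 0 1 0 0 0';python3 -m creep '0 0 0 0.6 0 0 0';python3 -m creep '0 0 0 0.4 0 0 0'; python3 -m creep '0 0 0 0.4 0 0 0'
```

```text
time_s: 20.4
eef_pos: [0.4534, -0.0294, 0.0414]
eef_rot: [0.707, -0.05, 0.703, 0.051]
wrist_force: [-1.5, -0.0, 0.4]
opening: 0.136
time_s: 20.52
eef_pos: [0.46, -0.0283, 0.0414]
eef_rot: [0.707, -0.05, 0.703, 0.051]
wrist_force: [-2.7, -0.2, 1.0]
opening: 0.14
time_s: 20.65
eef_pos: [0.4645, -0.0275, 0.0414]
eef_rot: [0.707, -0.05, 0.703, 0.051]
wrist_force: [-1.9, -0.8, 1.4]
opening: 0.141
time_s: 20.78
eef_pos: [0.4681, -0.0269, 0.0413]
eef_rot: [0.707, -0.051, 0.704, 0.051]
wrist_force: [-17.2, -4.9, 10.5]
opening: 0.14
```

```bash
python3 -m creep '0 0 0 0.1 0 0 0;0 0 0 0 0 0 0';python3 -m creep '0.5 0 0 0 0 0 0;0.5 0 0 0 0 0 0;0.5 0 0 0 0 0 0';python3 -m creep '0.5 -2 0 0 0 0 0;0.5 -5 0 0 0 0 0;0.5 -5 0 0 0 0 0;0.5 -5 0 -2 0 0 0;0.5 0 0 -4 0 0 0;0.5 0 0 0 0 0 0;0.5 0 0 0 0 0 0'; python3 -c "
from h import *
for n in('scene','top'):
  im,d=snap(n,n+'21');cv2.imwrite('pics/'+n+'21c.png',cv2.resize(im[190:300,290:390] if n=='scene' else im[150:270,290:390],None,fx=5,fy=5,interpolation=cv2.INTER_CUBIC))
  print(n,[(r['rect'],r['confidence']) for r in ctrl.find_in('bolt_grip',n)[:2]])
"
```

```text
time_s: 21.02
eef_pos: [0.4678, -0.027, 0.0414]
eef_rot: [0.705, -0.051, 0.705, 0.052]
wrist_force: [-1.4, 0.8, 0.2]
opening: 0.138
time_s: 21.4
eef_pos: [0.4694, -0.027, 0.0418]
eef_rot: [0.706, -0.051, 0.704, 0.051]
wrist_force: [-0.2, -1.2, -0.0]
opening: 0.499
time_s: 22.28
eef_pos: [0.4096, -0.0361, 0.2183]
eef_rot: [0.708, -0.051, 0.703, 0.051]
wrist_force: [-0.2, 0.2, -0.1]
opening: 0.495
scene [([324.1, 248.5, 341.5, 271.4], 0.48)]
top []
```

View pics/scene21c.png

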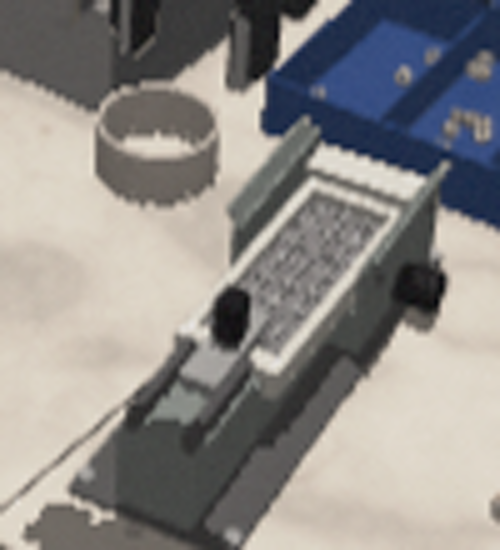

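View pics/top21c.png

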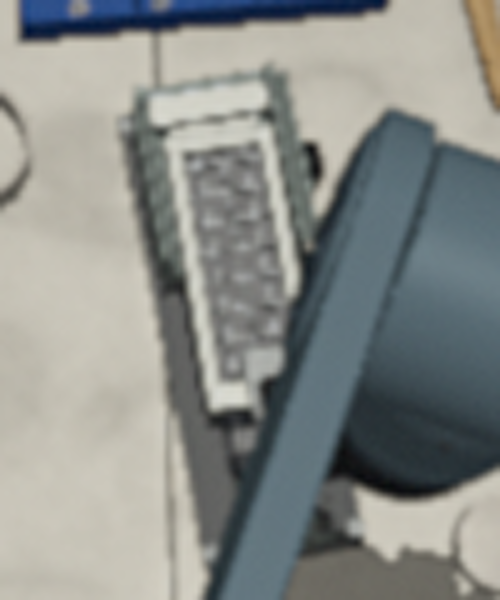

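```bash
python3 - <<'E'
from fit import *
s=lambda L:[(290+(u+.5)/5-.5,190+(v+.5)/5-.5) for u,v in L]
t=lambda L:[(290+(u+.5)/5-.5,150+(v+.5)/5-.5) for u,v in L]
a=world('scene',s([(198,338)]),.085);b=world('scene',s([(233,297)]),.085);print(a,b,np.linalg.norm(b-a))
print('frame front edge',world('scene',s([(313,180),(400,212)]),.048),'top',world('top',t([(168,138),(272,128)]),.048),'lip edge',world('top',t([(152,125),(270,110)]),.048))
m=[(62,28,48),(62,-28,48),(-82,28,48)]
fit([('top',m,t([(165,140),(272,127),(213,413)])),('scene',m+[(-82,-28,48)],s([(313,180),(402,212),(176,336),(270,378)]))],[.544,-.015,.14],'frame')
o=ctrl.get_obs();print(o['time_s'],o['wrist_force'])
E
```

```text
[[ 0.4304 -0.0333  0.085 ]] [[ 0.4638 -0.0289  0.085 ]] 0.03368857373056922
frame front edge [[ 0.6016  0.0166  0.048 ]
 [ 0.6082 -0.0319  0.048 ]] top [[ 0.607   0.0182  0.048 ]
 [ 0.6116 -0.0363  0.048 ]] lip edge [[ 0.6142  0.0263  0.048 ]
 [ 0.6214 -0.0356  0.048 ]]
frame ['top'] [ 0.5472 -0.0167] yaw 7.71 res [ 0.2  0.4 -0.1 -0.1 -0.1 -0.3]
frame ['scene'] [ 0.5433 -0.0162] yaw 7.22 res [-1.  -0.4  1.1  0.7 -1.1 -0.4  1.   0.1]
frame ['top', 'scene'] [ 0.5457 -0.0164] yaw 7.45 res [ 0.2  0.9 -0.   0.5 -0.3  0.3 -0.5 -0.8  1.6  0.2 -0.4 -0.8  1.8 -0.4]
22.475 [-0.26398234  0.59987882 -0.90124688]
```

```bash
python3 -c "
from bench import ctrl
print(ctrl.hand_in())"
```

```text
the job is handed in; nothing more can be done
None
```

The filter frame is on the seat with its tongue under the lip, and the bolt is pushed home over its near end. I handed the job in at about 22.5 s of the 54 s allowed; no verdict was reported.

**What I did:**
- Drew the frame about 130 mm out of the sleeve, laid it flat on the bench and let go.
- Gripped it again about 54 mm behind its centre, at the plain end.
- Slid the tongue in at about 12° nose-down until it touched the back wall, then swung the near end down to floor contact (16 N) and released it.
- Gripped the knob and pushed the bolt until it hit a stop at about 17 N.

**Last checks:**
- **Frame position:** the cameras put it about 2–3 mm from the seat's estimated centre, level, with its front edge just short of the lip. The tongue itself is hidden under the lip. I judged it from the seating contacts and the frame's position.
- **Bolt travel:** the tool moved 35 mm and the cameras show about 34 mm.
- **Other objects:** I did not measure the ring, cap and weight again at the end. Nothing came near them, and the ring stood undisturbed in the last pictures.
- **Robot:** it stands clear, with wrist force about zero.

**What disagreed:**
- **Fingertip height:** with the fingers open, the tips sat about 35–45 mm behind the reported tool point, not the 13 mm the description suggests. I set heights from pictures and contact instead.
- **Seat position:** the wall contact came 3–4 mm farther along the seat than the camera estimate predicted, so I corrected for it by touch.

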